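Gauge the pickup coils

TASK

Gauge every coil on the rack: swing the dust cover well aside (about a quarter turn) from the gauge's round window, then take the coils off their spindles one at a time, working along the rack from its red end, and lay each one flat and centred on the glass, wholly inside the white ring; let go and leave it lying still for about two seconds while the gauge reads it, then move it to the blue tray. When all the coils lie flat side by side in the tray, swing the dust cover fully home over the window again. Leave the other parts on the bench where they are.

Things in the scene. Friction and masses are not known exactly. Their poses are not given: they have to be found in the camera images.
- coil_1: pickup coil on the first (at the red end) spindle of the rack at the start, or absent (None from the start): a copper winding 45 mm in diameter between two green plastic flanges 50 mm in diameter, 26 mm high overall, 20 mm bore, about 120 g; all coils look alike. Origin at its centre, 13 mm above its underside; z along its bore. Either side may be up.
- coil_2: pickup coil on the second spindle of the rack at the start, or absent (None from the start): a copper winding 45 mm in diameter between two green plastic flanges 50 mm in diameter, 26 mm high overall, 20 mm bore, about 120 g; all coils look alike. Origin at its centre, 13 mm above its underside; z along its bore. Either side may be up.
- coil_3: pickup coil on the third spindle of the rack at the start, or absent (None from the start): a copper winding 45 mm in diameter between two green plastic flanges 50 mm in diameter, 26 mm high overall, 20 mm bore, about 120 g; all coils look alike. Origin at its centre, 13 mm above its underside; z along its bore. Either side may be up.
- coil_4: pickup coil on the fourth spindle of the rack at the start, or absent (None from the start): a copper winding 45 mm in diameter between two green plastic flanges 50 mm in diameter, 26 mm high overall, 20 mm bore, about 120 g; all coils look alike. Origin at its centre, 13 mm above its underside; z along its bore. Either side may be up.
- coil_5: pickup coil on the last (farthest from the red end) spindle of the rack at the start, or absent (None from the start): a copper winding 45 mm in diameter between two green plastic flanges 50 mm in diameter, 26 mm high overall, 20 mm bore, about 120 g; all coils look alike. Origin at its centre, 13 mm above its underside; z along its bore. Either side may be up.
- rack: aluminium bar 320 x 70 x 12 mm on the bench, fixed, with five upright spindles 14 mm in diameter, tops 62 mm above the bench, at x = -130, -65, 0, 65 and 130 mm. Each has a shoulder 26 mm in diameter, 16 mm above the bench, on which a coil rests (its centre 29 mm up). Origin under the bar's centre; x along the bar; the last 40 mm at the -x end are painted red.
- gauge: camera gauge, fixed: grey housing 200 (x) x 150 (y) x 60 mm high with a flat aluminium top. Origin under its centre; the measuring port (point window) is at x = -40 mm and the cover's pin at x = +45 mm, both at y = 0.
- window (a point): centre of the measuring port: a round dark glass window 66 mm in diameter, flush with the gauge's flat top 60 mm above the bench, ringed by a white bezel 75 mm across. z up. A coil lying on it has its centre 13 mm above this point.
- cover (a joint): angle of the dust cover about its upright pin, rad: 0 = fully home over the window (a stop), growing as it swings anticlockwise seen from above, to a stop at 1.9. It turns stiffly (about 1 N at the knob) and stays where it is left.
- cover_pin (a point): point on the upright pin of the dust cover, at the cover's upper face, 67 mm above the bench. The cover is a dark steel disc 80 mm in diameter and 4 mm thick, its centre 85 mm from the pin, carried on a 26 mm wide arm 3 mm clear of the gauge's top; swung aside it overhangs the gauge's side.
- cover_knob (a point): middle of the round red knob that stands on the dust cover, 16 mm in diameter, 113 mm from the pin; it rises 26 mm above the cover's upper face and this point is 14 mm above that face.
- tray: blue plastic tray with a black floor mat, fixed, outside 230 (x) x 160 (y) x 20 mm high, walls 5 mm, floor 5 mm thick (a coil lying in it has its centre 18 mm above the bench). Origin under its centre. Room for four coils side by side.
- flange_bearing: bystander: chrome flange bearing, 74 mm in diameter, 26 mm high; origin under its centre.
- thrust_washer: bystander: bronze thrust washer, 60 mm in diameter, 6 mm thick; origin under its centre.
- mandrel: bystander: green anodised stepped mandrel standing upright, 46 mm in diameter at the foot, 115 mm high; origin under its centre.
- wheel_hub: bystander: steel wheel hub with five studs, 112 mm in diameter, 42 mm high; origin under its centre.
- ring_gauge: bystander: dark steel setting ring, 62 mm in diameter, 22 mm high; origin under its centre.
- micrometer: bystander: blue micrometer lying flat, about 120 x 45 mm, 16 mm high; origin under its frame.
- screwdriver: bystander: screwdriver 170 mm long lying on the bench at the left side; origin under its middle.
Mind the look-alikes: they are no part of the job. Leave any purple or yellow look-alike of the coil_1 alone. Leave any pink look-alike of the coil_4 alone.

How it is judged:
By the outcome, as a careful person would: the job done as asked, in the order asked, and still so for the second after the job is handed in, with the robot touching nothing.
Of coil_1, coil_2, coil_3, coil_4, coil_5 only 3 to 4 are there at a start; the rules pass over those that are not, and their reading is None.
At some moment in a run one of coil_1, coil_2, coil_3, coil_4, coil_5 may be knocked a few centimetres aside while the robot is not near it.
Once in a run the grip may slacken for a moment while it holds something.
It also fails if it takes over 210 s, if anything falls off the work surface, if the arm or the gripper's body presses on something with over 40 N, if the wrist force passes 120 N, or if a joint passes its speed limit or range.

ROBOT

A 6-joint arm with a two-finger parallel gripper is mounted at the origin on the work surface. World frame = base frame: x ahead of the robot, y to its left, z up, the work surface at z = 0. Lengths are in m, angles in degrees, forces in N, time in s.
With the tool pointing down it reaches from about 0.325 to 0.775 m from the base axis. Payload 5.5 kg.
Tool frame: the origin (TCP) lies at the very end of the fingers, on their centre line; the grasp point (between the pads) lies 19 mm behind it (bot.grip_point_offset is the distance from the TCP to the grasp point, in m); z points along the fingers, y is the direction in which the jaws open and shut (so a half turn about z gives the same grasp; the last joint's range is limited). The gripper opens to 85 mm and grips with 20 to 120 N. Pads are 22 mm wide; open, the fingers measure 114 mm over their backs; the gripper's body (76 mm by 85 mm) begins 54 mm behind the grasp point. The pads swing forward as they close: fully open they stand 13 mm farther back than shut.
Start: joints at [-3.249, 5.22, 70.514, -0, 104.267, -3.249], TCP at [0.6, -0, 0.231] pointing down, gripper open.
Joint ranges: [-164.24, 164.24], [-49.07, 125.15], [9.68, 141.18], [-86.29, 266.29], [3.28, 154.24], [-151.56, 151.56]. Speed limits (degrees/s): [147.25, 147.25, 172.46, 180, 180, 180].

INTERFACE

Orientations are given as a 3x3 rotation matrix whose columns are the frame's x, y, z axes.
In Python, from station import sensors, snapshot, camera_params, bot gives the robot as it stands. The module is installed in compiled form; this text tells all that it offers.
- The arm moves only by the tool move_arm, never from a script. Its argument "deltas" is one flat list of numbers, 4 for each row, row after row: the shift along the tool's x, y, z in cm, then the turn about the tool's z in degrees. In form: [tx, ty, tz, twist, tx, ty, tz, twist, ...]. A call has exactly 10 rows; each row shifts and turns the pose as measured when the row begins, along the tool's axes as they then stand; what a row does not reach is not made up. A row lasts 1/10 s, in which the tool goes at most 50 mm and 8.59 degrees, less where a joint would pass 70% of its speed; a pose out of reach is approached as far as the arm can. A call with a gripper value outside its range is refused whole. "jaw" is the closure, from -1 (fully open) to 1 (shut), set as the call begins (left out, the last holds). The fingers move at their own pace and stop on an object; the grip force is fixed at half the most. Time passes only in rows, so rows that do not move let the fingers close, or fill a call up. It gives the time, the measured TCP pose, the force and the opening at its end, in the units of the state.
- sensors.get_obs(): the state, without advancing time (a new reading comes with each control period).
- snapshot(name): name is "scene" or "side" or "wrist"; returns the picture (420x560x3 uint8, red, green, blue); there is no depth.
- camera_params(name): a dict with "fov_y" (degrees; the focal length in pixels is half the picture's height over the tangent of half this angle, whatever the lens; pixels are square), "cx", "cy" (the principal point, pixels), "k1" (the pictures are not rectified: a ray, as slopes to the right and down, at radius r is drawn at 1 + k1 r^2 times it, then the intrinsics apply), "R" (3x3) and "t" (3): a world point X has camera coordinates R X + t. Camera axes: x right, y down, z forward; pixel columns grow to the right and rows downward; lengths in m; the calibration is good to about 2 mm. A picture is of the moment at which its call begins: read the wrist's pose just before it. camera_params takes no time and is no camera call; for the wrist camera it gives the pose at the moment of the call.
- bot.close_job(): hands the job in, once; it reports no verdict.
The state is a dict: "t": time; "joints": joint angles; "joint_velocities": joint speeds; "effort": joint torques, N m; "tool_pos": TCP position; "eef_rot": TCP orientation; "ft_force": force on the tool from outside, world axes, zero at the start; "ft_torque": the same for the moment, N m; "finger_gap": opening from 0.0 (shut) to 1.0 (fully open).
Only numpy, scipy, OpenCV 4.12 (cv2) and the standard library are available. Lean on these libraries where they do the work, as an engineer would, in place of code of your own. Each camera call takes 0.05 s, during which the arm holds its last target. There are 200 camera calls.

## Working session

There is one attempt and no reset: what is moved stays moved. The work goes in short steps, Python scripts to look and compute and a tool call to move; the robot and the scene stay as the last step left them, time stands still between calls to the robot, and variables do not carry over. Pictures are saved under pics/ and viewed, about 12 in all and at most 16, crops included, and the job is handed in when it is done.

Besides the shell and the picture viewer there is one more tool, called as name(argument=value, ...) on one line, values as JSON. move_arm: Moves the arm, as the interface text tells. Its arguments: {"type":"object","properties":{"deltas":{"type":"array"},"jaw":{"type":"number"}},"required":["deltas"]}

```bash
mkdir -p pics; cat > h.py <<'E'
import numpy as np, cv2, json
from station import sensors, snapshot, camera_params, bot
def save(name,fn):
    p=camera_params(name); im=snapshot(name); cv2.imwrite('pics/'+fn,im[:,:,::-1])
    json.dump({k:(np.asarray(v).tolist()) for k,v in p.items()},open('pics/'+fn+'.json','w')); return im
def load(fn): return cv2.imread('pics/'+fn),{k:np.array(v) for k,v in json.load(open('pics/'+fn+'.json')).items()}
def f(p): return 210/np.tan(np.radians(p['fov_y'])/2)
def proj(p,X):
    c=np.asarray(X,float)@np.array(p['R']).T+np.array(p['t']); s=c[...,:2]/c[...,2:]
    s=s*(1+p['k1']*(s**2).sum(-1,keepdims=True)); return s*f(p)+[p['cx'],p['cy']]
def unproj(p,uv,z):
    d=(np.asarray(uv,float)-[p['cx'],p['cy']])/f(p); s=d.copy()
    for _ in range(30): s=d/(1+p['k1']*(s**2).sum(-1,keepdims=True))
    R=np.array(p['R']); r=np.concatenate([s,np.ones(s.shape[:-1]+(1,))],-1)@R; o=-R.T@np.array(p['t'])
    return o+r*((z-o[2])/r[...,2:])
E
python3 - <<'E'
from h import *
a=save('scene','s0.png'); b=save('side','d0.png'); c=save('wrist','w0.png')
o=sensors.get_obs(); print(o['t'],o['tool_pos'],np.round(o['eef_rot'],3).tolist())
for n in('scene','side','wrist'):
    p=camera_params(n); R=np.array(p['R']); print(n,p['fov_y'],p['k1'],(-R.T@np.array(p['t'])).round(3),R[2].round(2))
cv2.imwrite('pics/s0b.png',cv2.resize(a[:,:,::-1],(800,600),interpolation=cv2.INTER_CUBIC))
E
```

```text
0.15 [5.99785539e-01 4.87243878e-06 2.30369180e-01] [[0.0, 1.0, -0.002], [1.0, -0.0, 0.0], [0.0, -0.002, -1.0]]
scene 47.5108819276802 -0.013963380387932094 [ 1.221 -0.932  1.014] [-0.45  0.65 -0.61]
side 50.28023325928338 -0.049871302058554286 [0.278 1.036 0.768] [ 0.18 -0.8  -0.57]
wrist 60.98590261620838 -0.08970924962137831 [0.6   0.068 0.373] [-0.   -0.27 -0.96]
```

View pics/s0b.png

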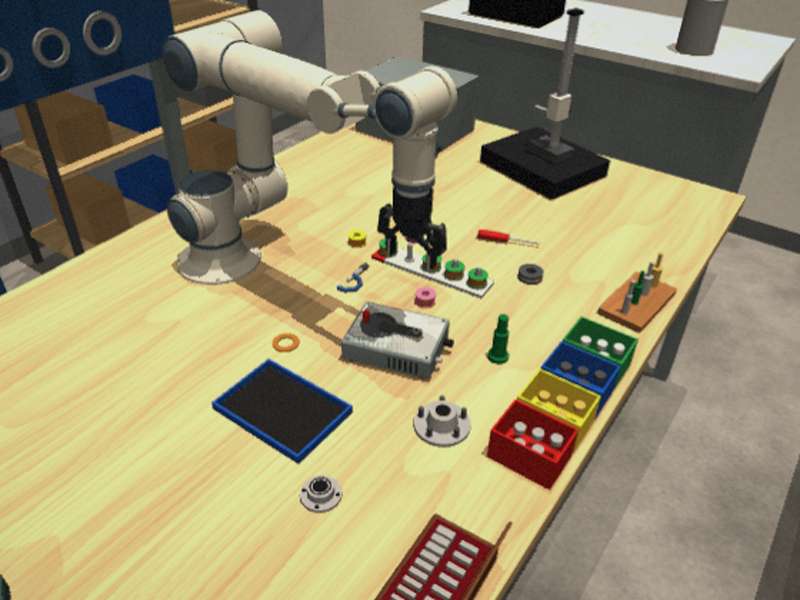

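View pics/d0.png

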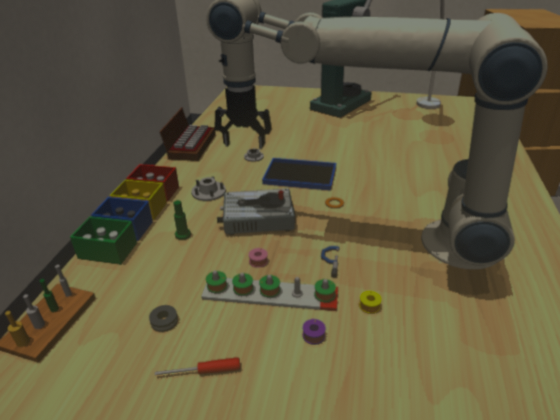

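The side view shows the rack at about (270,290). There are green coils at (325,290), which is the red end, then (270,285), (243,283) and (216,281), and a bare spindle at (297,286). The look-alikes are purple (314,330), yellow (371,300) and pink (258,256). I'll enlarge to confirm and measure.

```bash
python3 - <<'E'
from h import *
a,_=load('d0.png'); b,_=load('s0.png')
cv2.imwrite('pics/c1.png',cv2.resize(a[180:350,190:400],None,fx=3.8,fy=3.5,interpolation=cv2.INTER_CUBIC))
x=cv2.resize(b[200:330,140:330],None,fx=4,fy=4,interpolation=cv2.INTER_CUBIC)
cv2.imwrite('pics/c2.png',x)
E
```

```text
(no output)
```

View pics/c1.png

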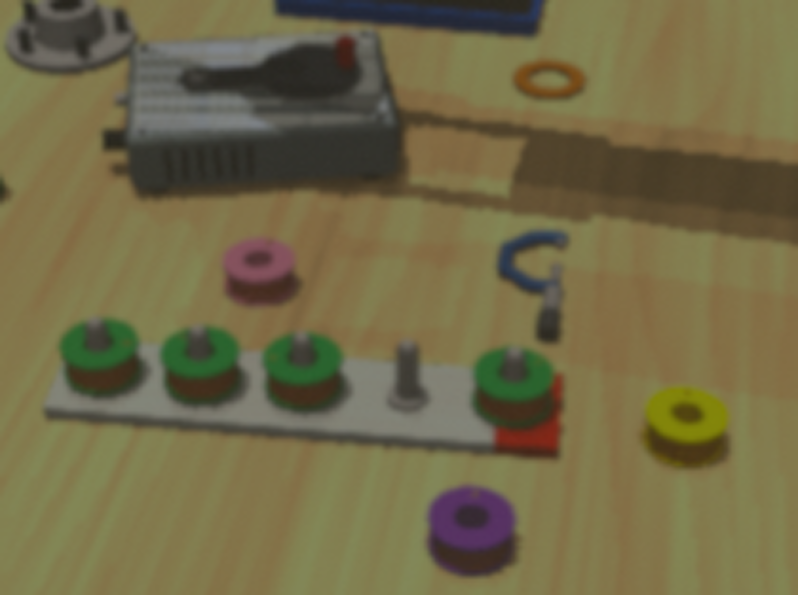

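View pics/c2.png

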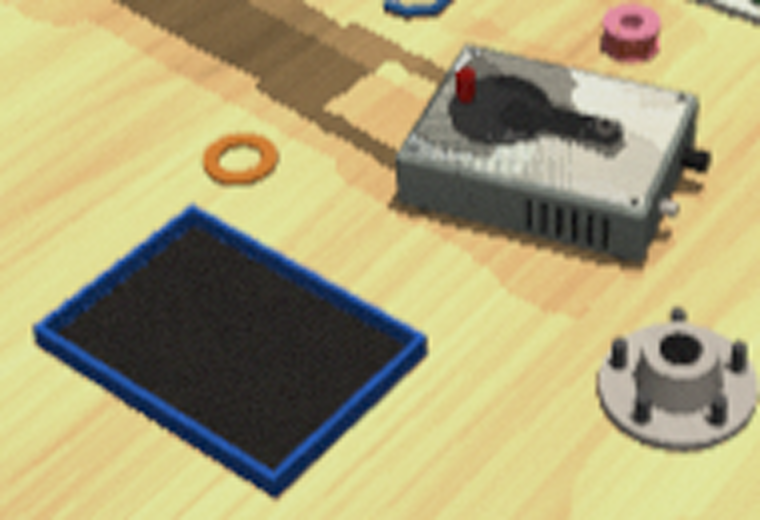

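View pics/w0.png

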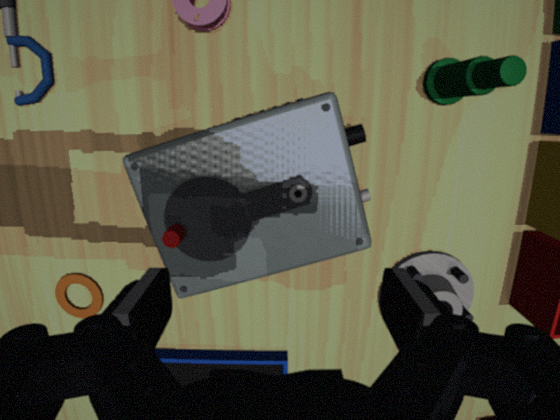

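Wrist view: gauge top corners at (124,158), (331,93), (370,243), (180,297), pin at (298,193), knob at (173,236). The coils on spindles 1, 3, 4 and 5 are green with copper, and spindle 2 is bare. The pink, purple and yellow ones lie off the rack and are excluded.

```bash
cat > loc.py <<'E'
from h import *
from scipy.optimize import least_squares
def fit(obs,x0):
    def r(q):
        c,s=np.cos(q[2]),np.sin(q[2]); out=[]
        for p,loc,uv in obs:
            loc=np.array(loc,float); W=np.c_[q[0]+c*loc[:,0]-s*loc[:,1],q[1]+s*loc[:,0]+c*loc[:,1],loc[:,2]]
            out.append((proj(p,W)-uv).ravel())
        return np.concatenate(out)
    s=least_squares(r,x0,loss='soft_l1'); return s.x,np.round(s.fun,1)
E
python3 - <<'E'
from loc import *
_,d=load('d0.png');_,s=load('s0.png');_,w=load('w0.png')
c1=lambda l:np.array(l)/[3.8,3.5]+[190,180]
c2=lambda l:np.array(l)/4+[140,200]
rk=fit([(d,[(x,0,.062) for x in(.13,.065,0,-.065,-.13)],c1([(96,322),(199,329),(303,336),(406,345),(515,352)]))],[.6,.3,0])
print('rack',rk)
tr=fit([(s,[(-.115,.08,.02),(-.115,-.08,.02),(.115,-.08,.02),(.115,.08,.02)],c2([(193,205),(35,328),(277,482),(427,342)]))],[.5,-.2,0]); print('tray',tr)
g=fit([(w,[(-.1,.075,.06),(.1,.075,.06),(.1,-.075,.06),(-.1,-.075,.06),(.045,0,.067)],np.array([(124,158),(331,93),(370,243),(180,297),(298,193)]))],[.6,.1,0]);print('gauge',g)
print('knob top',unproj(w,[173,236],.093),'pin',unproj(w,[298,193],.067))
q=g[0]; c,sn=np.cos(q[2]),np.sin(q[2])
W=lambda x,y:(q[0]+c*x-sn*y,q[1]+sn*x+c*y)
print('window',W(-.04,0),'knob home',W(.045-.113,0))
for n,uv,z in(('pink',(258,260),.013),('washer',(335,202),0),('hub',(208,190),0),('mandrel',(182,235),0),('mic',(332,262),0)): print(n,unproj(d,uv,z).round(3))
E
```

```text
rack (array([0.46904272, 0.29142153, 0.06520141]), array([-0.4, -0.3, -0.4, -0. , -0.2,  0.2,  0.7, -0.2,  0.4,  0.1]))
tray (array([ 0.50569138, -0.29476462, -0.00960565]), array([ 0.2, -0.1, -0.4,  0.2, -0.4,  0.5,  0.7, -0.9]))
gauge (array([ 0.5758083 , -0.01176217,  0.2964004 ]), array([-6.5,  0.4,  4.4, -4.6,  5.2,  5.4, -2.2,  5.9, -0.2, -0.9]))
knob top [ 0.51356771 -0.03047809  0.093     ] pin [6.19018823e-01 5.65042490e-04 6.70000000e-02]
window (np.float64(0.5375525408022028), np.float64(-0.02344535363986283)) knob home (np.float64(0.5107735073279114), np.float64(-0.03162357876410448))
pink [0.525 0.185 0.013]
washer [ 0.359 -0.142  0.   ]
hub [ 0.776 -0.142  0.   ]
mandrel [ 0.769  0.104 -0.   ]
mic [0.337 0.144 0.   ]
```

move_arm(deltas=[-1.0,-2.9,0,0,-1.0,-2.9,0,0,-1.1,-2.9,0,0,0,0,3,0,0,0,3,0,0,0,3,0,0,0,3,0,0,0,0,0,0,0,0,0,0,0,0,0], jaw=-0.3)

```text
t: 1.15
tool_pos: [0.5084, -0.0321, 0.1056]
eef_rot: [[0.0, 1.0, -0.004], [1.0, -0.0, -0.0], [-0.0, -0.004, -1.0]]
ft_force: [0.9, 0.8, 0.3]
finger_gap: 0.648
```

move_arm(deltas=[0.1,0.4,0,0,0,0,0,0,0,0,1,0,0,0,1,0,0,0,0.7,0,0,0,0,0,0,0,0,0,0,0,0,0,0,0,0,0,0,0,0,0])

```text
t: 2.15
tool_pos: [0.5153, -0.0313, 0.0811]
eef_rot: [[-0.0, 1.0, 0.003], [1.0, 0.0, -0.001], [-0.001, 0.003, -1.0]]
ft_force: [0.2, 0.4, -0.1]
finger_gap: 0.648
```

```bash
python3 - <<'E'
from h import *
o=sensors.get_obs(); print(o['t'],o['tool_pos'],o['finger_gap'])
a=save('wrist','w1.png'); b=save('scene','s1.png')
x=np.hstack([a[150:420,100:480],cv2.resize(b[190:290,220:330],(297,270),interpolation=cv2.INTER_CUBIC)])
cv2.imwrite('pics/c3.png',x[:,:,::-1])
E
```

```text
2.15 [ 0.51526946 -0.03129577  0.08111997] 0.6476275646961726
```

View pics/c3.png

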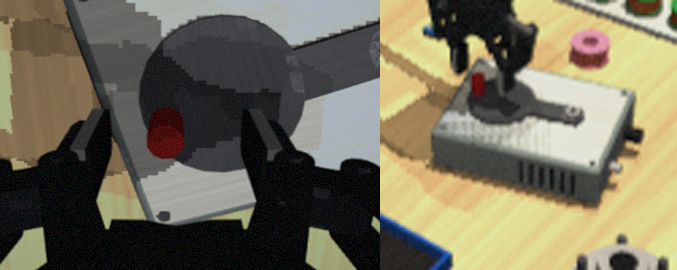

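The knob top is at full-image (266,290), between the fingers. I'll work out its position.

```bash
python3 - <<'E'
from h import *
_,w=load('w1.png'); print(unproj(w,[266,293],.093), proj(w,[.5153,-.0313,.0811]))
E
```

```text
[ 0.51151057 -0.03352052  0.093     ] [275.27035789 275.26911887]
```

move_arm(deltas=[-0.2,-0.3,0,0,0,0,0.5,0,0,0,0.4,0,0,0,0,0,0,0,0,0,0,0,0,0,0,0,0,0,0,0,0,0,0,0,0,0,0,0,0,0])

```text
t: 3.25
tool_pos: [0.5122, -0.0335, 0.0717]
eef_rot: [[-0.0, 1.0, 0.004], [1.0, 0.0, -0.001], [-0.001, 0.004, -1.0]]
ft_force: [0.3, -0.3, 0.6]
finger_gap: 0.646
```

move_arm(deltas=[0,0,0,0,0,0,0,0,0,0,0,0,0,0,0,0,0,0,0,0,0,0,0,0,0,0,0,0,0,0,0,0,0,0,0,0,0,0,0,0], jaw=1)

```text
t: 4.25
tool_pos: [0.5109, -0.0339, 0.072]
eef_rot: [[-0.0, 1.0, 0.001], [1.0, 0.0, -0.002], [-0.002, 0.001, -1.0]]
ft_force: [-0.6, -0.6, 0.6]
finger_gap: 0.147
```

move_arm(deltas=[-0.5,0.16,0,-2.5,-0.93,0.34,0,-5,-0.93,0.34,0,-5,-0.93,0.34,0,-5,-0.93,0.34,0,-5,-0.93,0.34,0,-5,-0.93,0.34,0,-5,-0.93,0.34,0,-5,-0.5,0.17,0,-2.5,0,0,0,0])

```text
t: 5.25
tool_pos: [0.561, -0.0963, 0.072]
eef_rot: [[-0.665, 0.747, 0.001], [0.747, 0.665, 0.001], [-0.0, 0.001, -1.0]]
ft_force: [-0.1, 1.0, 0.9]
finger_gap: 0.147
```

move_arm(deltas=[-0.93,0.34,0,-5,-1.11,0.4,0,-6,-1.11,0.4,0,-6,-1.11,0.4,0,-6,-1.11,0.4,0,-6,-1.11,0.4,0,-6,-1.11,0.4,0,-6,-1.11,0.4,0,-6,-0.93,0.34,0,-5,0,0,0,0])

```text
t: 6.25
tool_pos: [0.6615, -0.1034, 0.0721]
eef_rot: [[-0.996, -0.085, 0.001], [-0.085, 0.996, 0.002], [-0.001, 0.002, -1.0]]
ft_force: [0.2, -1.2, 0.8]
finger_gap: 0.148
```

move_arm(deltas=[0,0,0,0,0,0,0,0,0,0,0,0,0,0,0,0,0,0,0,0,0,0,0,0,0,0,-1,0,0,0,-2.5,0,0,0,-3,0,0,0,-2,0], jaw=-0.4)

```text
t: 7.25
tool_pos: [0.6574, -0.1033, 0.1558]
eef_rot: [[-0.997, -0.075, -0.01], [-0.075, 0.997, 0.004], [0.009, 0.005, -1.0]]
ft_force: [1.1, -1.2, 0.6]
finger_gap: 0.698
```

move_arm(deltas=[1,1,-2,0,1.5,2.5,-2,0,1.5,2.5,0,0,1.4,2.5,0,0,0,0,0,0,0,0,0,0,0,0,0,0,0,0,0,0,0,0,0,0,0,0,0,0], jaw=-1)

```text
t: 8.25
tool_pos: [0.5989, -0.0237, 0.2098]
eef_rot: [[-0.998, -0.07, 0.005], [-0.07, 0.998, 0.001], [-0.005, 0.001, -1.0]]
ft_force: [0.5, -0.3, -0.3]
finger_gap: 0.998
```

```bash
python3 - <<'E'
from h import *
o=sensors.get_obs(); print(o['t'],o['tool_pos'],o['joints'])
a=save('wrist','w2.png')
E
```

```text
8.25 [ 0.59888666 -0.02367617  0.20983943] [-5.57085663e+00  4.64004416e+00  7.32973225e+01  9.85265627e-02
  1.01760519e+02 -9.95711972e+01]
```

View pics/w2.png

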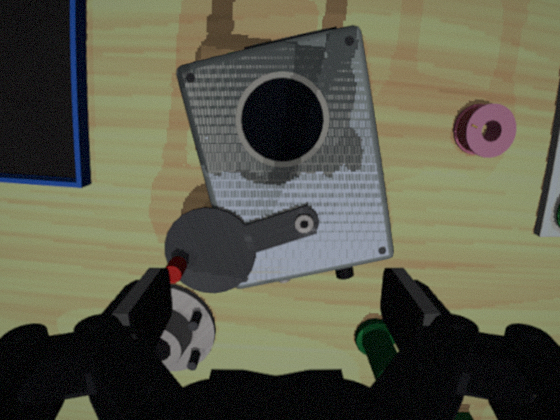

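The cover is aside at (210,250). The window is clear at (283,119), and the pin is at (304,223).

```bash
python3 - <<'E'
from h import *
im,w=load('w2.png')
m=(cv2.cvtColor(im,6)<35).astype('uint8'); n,l,st,c=cv2.connectedComponentsWithStats(m)
k=l[119,283]; cs,_=cv2.findContours((l==k).astype('uint8'),0,1); pts=max(cs,key=cv2.contourArea)[:,0].astype(float)
W=unproj(w,pts,.06)[:,:2]; (c,r)=cv2.minEnclosingCircle(W.astype('float32')); e=cv2.fitEllipse(W.astype('float32')); print(c,r,e)
print('pin',unproj(w,[304,223],.067),'tip c',np.mean(pts,0))
E
```

```text
(0.5369378328323364, -0.0224696546792984) 0.0323915034532547 ((0.5369075536727905, -0.022608647122979164), (0.06349017471075058, 0.06381797045469284), 88.08939361572266)
pin [0.61911234 0.00196728 0.067     ] tip c [281.72608696 119.14347826]
```

move_arm(deltas=[0.4,2,0,0,0.6,4,0,0,0.7,4.5,0,0,0.7,4.5,0,0,0.7,4.5,0,0,0.7,4.5,0,0,0.6,4,0,0,0.4,2,0,0,0,0,0,0,0,0,0,0])

```text
t: 9.3
tool_pos: [0.5292, 0.2799, 0.2051]
eef_rot: [[-0.998, -0.063, -0.0], [-0.063, 0.998, -0.001], [0.0, -0.001, -1.0]]
ft_force: [0.1, -0.3, 0.5]
finger_gap: 1.004
```

```bash
python3 - <<'E'
from h import *
o=sensors.get_obs(); print(o['t'],o['tool_pos'],np.round(o['joints'],1))
a=save('wrist','w3.png')
E
```

```text
9.3 [0.52922719 0.27992486 0.20507493] [ 24.6   4.8  73.6  -0.  101.6 -69. ]
```

View pics/w3.png

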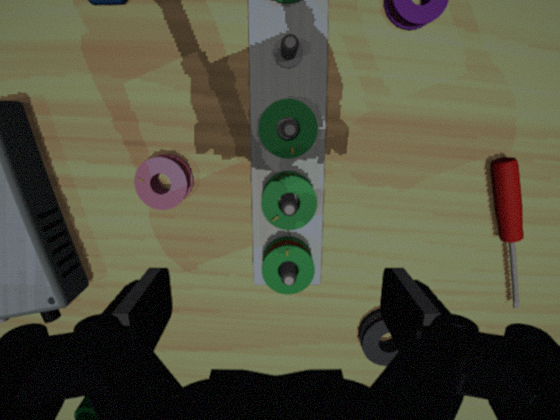

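Wrist view over the rack: coils at (288,128), (289,203) and (288,270), empty spindle tip at (290,41), coil 1 at the top edge (288,0). Next I'll fit the spindle positions and coil tops.

```bash
cat > green.py <<'E'
from h import *
def coils(im,w,z=.042,amin=300):
    hsv=cv2.cvtColor(im,cv2.COLOR_BGR2HSV); m=cv2.inRange(hsv,(50,120,40),(80,255,255)); 
    cs,_=cv2.findContours(m,0,1); out=[]
    for c in cs:
        if cv2.contourArea(c)>amin:
            W=unproj(w,cv2.convexHull(c)[:,0].astype(float),z)[:,:2]; e,r=cv2.minEnclosingCircle(W.astype('float32')); out.append((np.round(e,4).tolist(),round(r,4)))
    return out
E
python3 - <<'E'
from green import *; from loc import fit
im,w=load('w3.png'); print(*coils(im,w),sep='\n')
print(fit([(w,[(-.065,0,.062),(0,0,.062),(.065,0,.062),(.13,0,.062)],np.array([(290,41),(291,128),(290,209),(290,281)]))],[.469,.2914,.065]))
E
```

```text
([0.5979, 0.2963], 0.0282)
([0.5355, 0.292], 0.0262)
([0.4732, 0.2865], 0.0245)
(array([0.47253468, 0.28800673, 0.07246619]), array([ 0.3, -0. , -0.7,  0.8,  0.2, -0.1,  0. , -0.8]))
```

move_arm(deltas=[2,0.2,0,0,4,0.2,0,0,4,0.3,0,0,4,0.3,2,0,3,0.2,2,0,1.6,0.1,2,0,0,0,1.5,0,0,0,0.5,0,0,0,0,0,0,0,0,0])

```text
t: 10.35
tool_pos: [0.3451, 0.2712, 0.1229]
eef_rot: [[-0.999, -0.042, 0.005], [-0.042, 0.999, -0.001], [-0.005, -0.001, -1.0]]
ft_force: [0.5, 0.7, -0.4]
finger_gap: 0.998
```

```bash
python3 - <<'E'
from green import *
o=sensors.get_obs(); print(o['t'],o['tool_pos'],np.round(o['eef_rot'],3).tolist())
save('wrist','w4.png');im,w=load('w4.png'); print(*coils(im,w),sep='\n')
save('side','d4.png');im,w=load('d4.png'); print(*coils(im,w,amin=60),sep='\n')
E
```

```text
10.35 [0.34509051 0.27122593 0.12285937] [[-0.999, -0.042, 0.005], [-0.042, 0.999, -0.001], [-0.005, -0.001, -1.0]]
([0.4558, 0.2846], 0.0242)
([0.3414, 0.2769], 0.0264)
([0.3454, 0.2825], 0.0223)
([0.4712, 0.2903], 0.0237)
([0.5346, 0.2959], 0.0239)
([0.5994, 0.3001], 0.0239)
([0.9507, 0.204], 0.121)
```

View pics/w4.png

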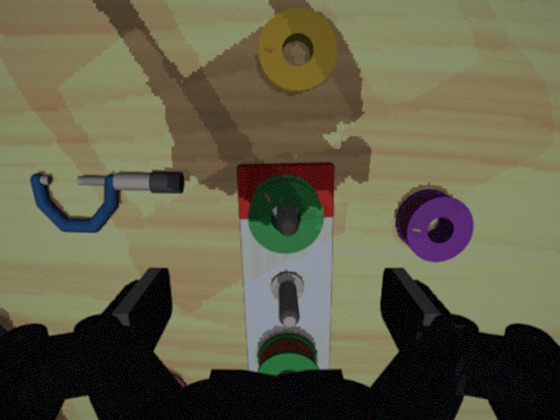

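Coil 1 (green, on the red end) is at (287,213), with the bare spindle next to it. Yellow (297,50) and purple (440,228) lie off the rack and are left alone. I'll descend on coil 1.

move_arm(deltas=[0.3,0.7,0,-1.5,0,0,0,0,0,0,1.5,0,0,0,2,0,0,0,2,0,0,0,2,0,0,0,1.5,0,0,0,0.7,0,0,0,0,0,0,0,0,0])

```text
t: 11.45
tool_pos: [0.3424, 0.2795, 0.0192]
eef_rot: [[-0.997, -0.072, 0.006], [-0.072, 0.997, -0.001], [-0.006, -0.001, -1.0]]
ft_force: [0.6, -0.5, -0.2]
finger_gap: 0.999
```

move_arm(deltas=[0,0,0.1,0,0,0,0,0,0,0,0,0,0,0,0,0,0,0,0,0,0,0,0,0,0,0,0,0,0,0,0,0,0,0,0,0,0,0,0,0], jaw=1)

```text
t: 12.45
tool_pos: [0.3436, 0.2804, 0.0207]
eef_rot: [[-0.997, -0.073, 0.009], [-0.072, 0.997, 0.002], [-0.01, 0.001, -1.0]]
ft_force: [-0.4, -0.1, -1.7]
finger_gap: 0.561
```

move_arm(deltas=[0,0,-0.5,0,0,0,-1,0,0,0,-1.5,0,0,0,-2,0,0,0,-2,0,0,0,-1.5,0,0,0,-0.8,0,0,0,0,0,0,0,0,0,0,0,0,0])

```text
t: 13.45
tool_pos: [0.3427, 0.2802, 0.1215]
eef_rot: [[-0.997, -0.073, 0.011], [-0.073, 0.997, 0.003], [-0.011, 0.002, -1.0]]
ft_force: [-0.3, 0.1, -0.7]
finger_gap: 0.559
```

```bash
python3 - <<'E'
from green import *
o=sensors.get_obs(); print(o['t'],o['tool_pos'],np.round(o['eef_rot'],3).tolist(),o['ft_force'],o['finger_gap'])
save('wrist','w5.png');im,w=load('w5.png'); print(*coils(im,w,o['tool_pos'][2]+.0215),sep='\n')
cv2.imwrite('pics/c5.png',im[150:420,80:480])
E
```

```text
13.45 [0.34265045 0.28024563 0.12149745] [[-0.997, -0.073, 0.011], [-0.073, 0.997, 0.003], [-0.011, 0.002, -1.0]] [-0.30864685  0.06137609 -0.72500709] 0.5594234892396233
([0.3444, 0.2807], 0.0342)
```

View pics/c5.png

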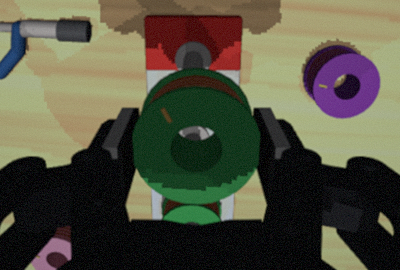

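```bash
cat > plan.py <<'E'
import sys
from h import *
# tool target: x y z yaw(of tool y axis, deg world) rows
def plan(x,y,z,yaw=None,n=8,total=10):
    o=sensors.get_obs(); p=np.array(o['tool_pos']); R=np.array(o['eef_rot'])
    a0=np.degrees(np.arctan2(R[1,1],R[0,1])); a1=a0 if yaw is None else yaw
    s=np.linspace(0,1,n+1); s=s*s*(3-2*s); out=[]
    for i in range(total):
        if i>=n: out+=[0,0,0,0]; continue
        th=np.radians(a0+(a1-a0)*s[i]); d=(np.array([x,y,z])-p)*(s[i+1]-s[i])
        ty=np.array([np.cos(th),np.sin(th)]); tx=np.array([-ty[1],ty[0]])*np.sign(np.cross(R[:2,0],R[:2,1])*-1)*1
        out+=[round(100*d[:2]@tx,1),round(100*d[:2]@ty,1),round(-100*d[2],1),round(-(a1-a0)*(s[i+1]-s[i]),1)]
    print('at',p.round(4),'yaw',round(a0,1),'F',np.round(o['ft_force'],1),'gap',round(o['finger_gap'],3),'t',round(o['t'],1)); print([float(v) for v in out])
if __name__=='__main__':
    a=sys.argv[1:]; plan(*map(float,a[:3]),yaw=float(a[3]) if a[3]!='-' else None,n=int(a[4]),total=int(a[5]) if len(a)>5 else 10)
E
python3 - <<'E'
from h import *
_,w=load('w5.png'); print(unproj(w,[277,298],.143),unproj(w,[277,302],.143))
R=np.array(sensors.get_obs()['eef_rot']); print(np.cross(R[:2,0],R[:2,1]))
E
python3 plan.py .537 -.0226 .12 - 9 2>/dev/null
```

```text
[0.34206412 0.28093182 0.143     ] [0.34378503 0.28105967 0.143     ]
-0.9999395680920208
at [0.3425 0.2802 0.1212] yaw 94.2 F [ 0.5  0.3 -1.6] gap 0.57 t 13.5
[-0.6, -1.1, 0.0, -0.0, -1.6, -2.9, 0.0, -0.0, -2.3, -4.2, 0.0, -0.0, -2.7, -5.0, 0.0, -0.0, -2.9, -5.2, 0.0, -0.0, -2.7, -5.0, 0.0, -0.0, -2.3, -4.2, 0.0, -0.0, -1.6, -2.9, 0.0, -0.0, -0.6, -1.1, 0.0, -0.0, 0.0, 0.0, 0.0, 0.0]<stdin>:3: DeprecationWarning: Arrays of 2-dimensional vectors are deprecated. Use arrays of 3-dimensional vectors instead. (deprecated in NumPy 2.0)
```

```bash
sed -i 's/\*np.sign.*\*1$//' plan.py; python3 plan.py .537 -.0226 .12 0 18 20
```

```text
at [0.3425 0.2802 0.1212] yaw 94.2 F [ 0.5  0.3 -1.6] gap 0.57 t 13.5
[-0.2, -0.3, 0.0, 0.8, -0.4, -0.8, 0.0, 2.4, -0.8, -1.2, 0.0, 3.7, -1.1, -1.5, 0.0, 4.9, -1.5, -1.7, 0.0, 5.9, -1.8, -1.8, 0.0, 6.7, -2.2, -1.7, 0.0, 7.2, -2.5, -1.4, 0.0, 7.6, -2.8, -1.1, 0.0, 7.8, -2.9, -0.7, 0.0, 7.8, -2.9, -0.3, 0.0, 7.6, -2.8, 0.1, 0.0, 7.2, -2.5, 0.4, 0.0, 6.7, -2.2, 0.6, 0.0, 5.9, -1.8, 0.7, 0.0, 4.9, -1.3, 0.6, 0.0, 3.7, -0.8, 0.4, 0.0, 2.4, -0.3, 0.2, 0.0, 0.8, 0.0, 0.0, 0.0, 0.0, 0.0, 0.0, 0.0, 0.0]
```

move_arm(deltas=[-0.2,-0.3,0,0.8,-0.4,-0.8,0,2.4,-0.8,-1.2,0,3.7,-1.1,-1.5,0,4.9,-1.5,-1.7,0,5.9,-1.8,-1.8,0,6.7,-2.2,-1.7,0,7.2,-2.5,-1.4,0,7.6,-2.8,-1.1,0,7.8,-2.9,-0.7,0,7.8])

```text
t: 14.5
tool_pos: [0.4551, 0.0916, 0.1167]
eef_rot: [[-0.595, 0.804, 0.003], [0.804, 0.595, -0.002], [-0.003, 0.002, -1.0]]
ft_force: [1.2, 0.0, -1.0]
finger_gap: 0.563
```

move_arm(deltas=[-2.9,-0.3,0,7.6,-2.8,0.1,0,7.2,-2.5,0.4,0,6.7,-2.2,0.6,0,5.9,-1.8,0.7,0,4.9,-1.3,0.6,0,3.7,-0.8,0.4,0,2.4,-0.3,0.2,0,0.8,0,0,0,0,0,0,0,0])

```text
t: 15.5
tool_pos: [0.5295, -0.0577, 0.1117]
eef_rot: [[0.107, 0.994, -0.006], [0.994, -0.107, -0.003], [-0.004, -0.005, -1.0]]
ft_force: [0.1, 1.4, -1.6]
finger_gap: 0.566
```

```bash
python3 plan.py .537 -.0226 .068 0 7 10
```

```text
at [ 0.5295 -0.0577  0.1117] yaw -6.2 F [ 0.1  1.4 -1.6] gap 0.566 t 15.5
[0.2, 0.0, 0.2, -0.3, 0.5, 0.1, 0.6, -0.9, 0.7, 0.1, 0.9, -1.2, 0.8, 0.1, 0.9, -1.3, 0.7, 0.1, 0.9, -1.2, 0.5, 0.1, 0.6, -0.9, 0.2, 0.0, 0.2, -0.3, 0.0, 0.0, 0.0, 0.0, 0.0, 0.0, 0.0, 0.0, 0.0, 0.0, 0.0, 0.0]
```

move_arm(deltas=[0.9,0.2,0,-1.5,1.7,0.4,0,-3,0.9,0.2,0,-1.5,0,0,0,0,0,0,0.8,0,0,0,1,0,0,0,0.8,0,0,0,0.4,0,0,0,0,0,0,0,0,0])

```text
t: 16.5
tool_pos: [0.5387, -0.0202, 0.0776]
eef_rot: [[-0.006, 1.0, -0.008], [1.0, 0.006, -0.003], [-0.003, -0.008, -1.0]]
ft_force: [0.5, 0.6, -1.3]
finger_gap: 0.564
```

```bash
python3 plan.py .537 -.0226 .066 0 6 10
```

```text
at [ 0.5387 -0.0202  0.0776] yaw 0.3 F [ 0.5  0.6 -1.3] gap 0.564 t 16.5
[-0.0, -0.0, 0.1, 0.0, -0.0, -0.0, 0.2, 0.1, -0.1, -0.0, 0.3, 0.1, -0.1, -0.0, 0.3, 0.1, -0.0, -0.0, 0.2, 0.1, -0.0, -0.0, 0.1, 0.0, 0.0, 0.0, 0.0, 0.0, 0.0, 0.0, 0.0, 0.0, 0.0, 0.0, 0.0, 0.0, 0.0, 0.0, 0.0, 0.0]
```

move_arm(deltas=[-0.2,-0.2,0,0,0,0,0.4,0,0,0,0.4,0,0,0,0.2,0,0,0,0.1,0,0,0,0,0,0,0,0,0,0,0,0,0,0,0,0,0,0,0,0,0])

```text
t: 17.5
tool_pos: [0.5371, -0.0228, 0.067]
eef_rot: [[-0.005, 1.0, -0.006], [1.0, 0.005, -0.004], [-0.004, -0.006, -1.0]]
ft_force: [0.2, -0.6, -1.4]
finger_gap: 0.567
```

move_arm(deltas=[0,0,0.15,0,0,0,0,0,0,0,0.1,0,0,0,0,0,0,0,0,0,0,0,0,0,0,0,0,0,0,0,0,0,0,0,0,0,0,0,0,0])

```text
t: 18.5
tool_pos: [0.5374, -0.0228, 0.0648]
eef_rot: [[-0.006, 1.0, -0.005], [1.0, 0.006, -0.004], [-0.004, -0.005, -1.0]]
ft_force: [-1.0, -0.5, -0.1]
finger_gap: 0.563
```

move_arm(deltas=[0,0,0,0,0,0,0,0,0,0,0,0,0,0,0,0,0,0,0,0,0,0,-0.5,0,0,0,-1.5,0,0,0,-2,0,0,0,-1.5,0,0,0,-0.5,0], jaw=-1)

```text
t: 19.5
tool_pos: [0.5379, -0.0226, 0.1302]
eef_rot: [[-0.006, 1.0, -0.004], [1.0, 0.006, -0.004], [-0.004, -0.004, -1.0]]
ft_force: [-0.7, -1.1, 0.7]
finger_gap: 1.001
```

move_arm(deltas=[0,0,0,0,0,0,0,0,0,0,0,0,0,0,0,0,0,0,0,0,0,0,0,0,0,0,0,0,0,0,0,0,0,0,0,0,0,0,0,0])

```text
t: 20.5
tool_pos: [0.5372, -0.0226, 0.1284]
eef_rot: [[-0.005, 1.0, -0.006], [1.0, 0.005, -0.003], [-0.003, -0.006, -1.0]]
ft_force: [0.7, -0.1, -0.6]
finger_gap: 0.999
```

```bash
python3 - <<'E'
from green import *
o=sensors.get_obs(); print(o['t'],o['tool_pos'])
save('wrist','w6.png');im,w=load('w6.png'); print(*coils(im,w,.086),sep='\n')
save('side','d6.png');im2,w=load('d6.png'); print(*coils(im2,w,.042,amin=60),sep='\n'); print(*coils(im2,w,.086,amin=60),sep='\n')
x=np.hstack([im[100:400,100:460],cv2.resize(im2[170:330,190:390],(375,300))]);cv2.imwrite('pics/c6.png',x)
E
```

```text
20.5 [ 0.53715567 -0.02258045  0.12843694]
([0.5388, -0.0197], 0.0274)
([0.471, 0.2904], 0.0237)
([0.5346, 0.2959], 0.0239)
([0.5992, 0.2995], 0.0245)
([0.9545, 0.2047], 0.1187)
([0.4593, 0.3356], 0.0223)
([0.519, 0.3407], 0.0225)
([0.5797, 0.3441], 0.023)
([0.9135, 0.2551], 0.1116)
```

View pics/c6.png

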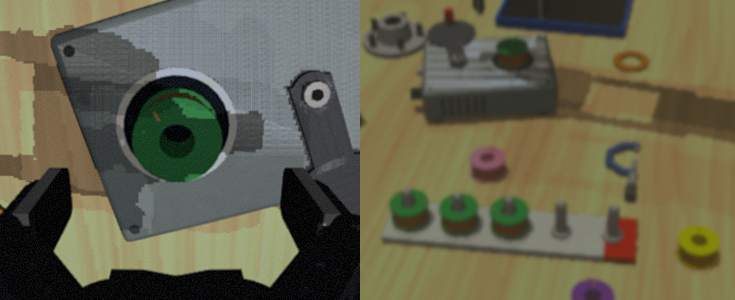

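The coil is flat inside the white ring. I'll check its centring numerically while it dwells.

```bash
python3 - <<'E'
from h import *
_,w=load('w6.png'); print('bore',unproj(w,[277.5,237],.086),'ring',unproj(w,[279,221],.06), 'tcp',proj(w,[.5372,-.0226,.086]))
E
```

```text
bore [ 0.53804732 -0.02006249  0.086     ] ring [ 0.53889403 -0.01892005  0.06      ] tcp [275.9291323  241.32595371]
```

move_arm(deltas=[0,0,0,0,0,0,0,0,0,0,0,0,0,0,0,0,0,0,0,0,0,0,0,0,0,0,0,0,0,0,0,0,0,0,0,0,0,0,0,0])

```text
t: 21.6
tool_pos: [0.5373, -0.0226, 0.1287]
eef_rot: [[-0.006, 1.0, -0.006], [1.0, 0.005, -0.004], [-0.004, -0.006, -1.0]]
ft_force: [0.7, 0.3, -0.1]
finger_gap: 1.003
```

move_arm(deltas=[0.2,0,0.4,0,0,0,1.2,0,0,0,1.8,0,0,0,1.5,0,0,0,0.9,0,0,0,0.4,0,0,0,0,0,0,0,0,0,0,0,0,0,0,0,0,0])

```text
t: 22.6
tool_pos: [0.5368, -0.0205, 0.062]
eef_rot: [[-0.006, 1.0, -0.006], [1.0, 0.006, -0.004], [-0.004, -0.006, -1.0]]
ft_force: [0.2, -0.9, 0.2]
finger_gap: 1.004
```

move_arm(deltas=[0,0,0,0,0,0,0,0,0,0,0,0,0,0,0,0,0,0,0,0,0,0,0,0,0,0,0,0,0,0,0,0,0,0,0,0,0,0,0,0], jaw=1)

```text
t: 23.6
tool_pos: [0.5377, -0.0206, 0.0639]
eef_rot: [[-0.006, 1.0, -0.003], [1.0, 0.006, -0.004], [-0.004, -0.003, -1.0]]
ft_force: [0.4, -0.4, 1.2]
finger_gap: 0.559
```

move_arm(deltas=[0,0,-0.3,0,0,0,-0.7,0,0,0,-1,0,0,0,-1,0,0,0,-0.5,0,0,0,0,0,0,0,0,0,0,0,0,0,0,0,0,0,0,0,0,0])

```text
t: 24.6
tool_pos: [0.5375, -0.0204, 0.1017]
eef_rot: [[-0.006, 1.0, -0.004], [1.0, 0.006, -0.004], [-0.004, -0.004, -1.0]]
ft_force: [-0.1, -0.1, -1.1]
finger_gap: 0.562
```

```bash
python3 plan.py .451 -.332 .10 0 16 20
```

```text
at [ 0.5375 -0.0204  0.1017] yaw 0.3 F [-0.1 -0.1 -1.1] gap 0.562 t 24.6
[-0.3, -0.1, 0.0, 0.0, -1.0, -0.3, 0.0, 0.0, -1.5, -0.4, 0.0, 0.0, -2.0, -0.6, 0.0, 0.0, -2.4, -0.7, 0.0, 0.0, -2.6, -0.7, 0.0, 0.0, -2.8, -0.8, 0.0, 0.0, -2.9, -0.8, 0.0, 0.0, -2.9, -0.8, 0.0, 0.0, -2.8, -0.8, 0.0, 0.0, -2.6, -0.7, 0.0, 0.0, -2.4, -0.7, 0.0, 0.0, -2.0, -0.6, 0.0, 0.0, -1.5, -0.4, 0.0, 0.0, -1.0, -0.3, 0.0, 0.0, -0.3, -0.1, 0.0, 0.0, 0.0, 0.0, 0.0, 0.0, 0.0, 0.0, 0.0, 0.0, 0.0, 0.0, 0.0, 0.0, 0.0, 0.0, 0.0, 0.0]
```

move_arm(deltas=[-0.3,-0.1,0,0,-1,-0.3,0,0,-1.5,-0.4,0,0,-2,-0.5,0,0,-2.4,-0.6,0,0,-2.6,-0.7,0,0,-2.8,-0.8,0,0,-2.8,-0.8,0,0,-2.7,-0.7,0,0,-2.6,-0.7,0,0])

```text
t: 25.6
tool_pos: [0.4765, -0.2413, 0.102]
eef_rot: [[-0.007, 1.0, -0.006], [1.0, 0.007, -0.006], [-0.006, -0.006, -1.0]]
ft_force: [0.1, 0.1, -1.3]
finger_gap: 0.561
```

move_arm(deltas=[-2.4,-0.7,0,0,-2,-0.6,0,0,-1.6,-0.5,0,0,-1.2,-0.3,0,0,-0.8,-0.2,0,0,-0.3,-0.1,0,0,0,0,0,0,0,0,0,0,0,0,0,0,0,0,0,0])

```text
t: 26.6
tool_pos: [0.4459, -0.3352, 0.1027]
eef_rot: [[0.0, 1.0, -0.007], [1.0, -0.0, -0.007], [-0.007, -0.007, -1.0]]
ft_force: [-0.1, 0.8, -1.7]
finger_gap: 0.566
```

```bash
python3 plan.py .454 -.331 .02 0 6 10; python3 - <<'E'
from green import *
save('wrist','w7.png'); save('scene','s7.png'); im,w=load('w7.png'); im2,_=load('s7.png')
cv2.imwrite('pics/c7.png',np.hstack([im[100:400,100:460],cv2.resize(im2[200:330,140:300],(370,300))]))
E
```

```text
at [ 0.4459 -0.3352  0.1027] yaw -0.0 F [-0.1  0.8 -1.7] gap 0.566 t 26.6
[0.0, 0.1, 0.6, -0.0, 0.1, 0.2, 1.5, -0.0, 0.1, 0.2, 2.0, -0.0, 0.1, 0.2, 2.0, -0.0, 0.1, 0.2, 1.5, -0.0, 0.0, 0.1, 0.6, -0.0, 0.0, 0.0, 0.0, 0.0, 0.0, 0.0, 0.0, 0.0, 0.0, 0.0, 0.0, 0.0, 0.0, 0.0, 0.0, 0.0]
```

View pics/c7.png

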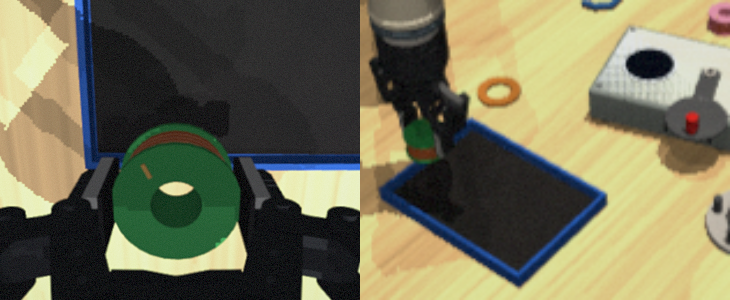

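The coil is still held. The tray's near-left outer corner is at full-image (186,266), so I'll verify the tray pose.

```bash
python3 - <<'E'
from h import *
_,w=load('w7.png'); print(unproj(w,[187,266],.02),unproj(w,[460,268],.02))
c,s=1,-.0096; print('pred corner',.5057-.115-.08*.0096,-.2948+.115*.0096-.08)
E
```

```text
[ 0.38403226 -0.36908559  0.02      ] [ 0.57499356 -0.37070719  0.02      ]
pred corner 0.38993200000000006 -0.37369600000000003
```

move_arm(deltas=[0.3,0.3,0,0,0.5,0.3,0.5,0,0,0,1.5,0,0,0,2,0,0,0,2,0,0,0,1.3,0,0,0,0.6,0,0,0,0.2,0,0,0,0,0,0,0,0,0])

```text
t: 27.7
tool_pos: [0.452, -0.3253, 0.0145]
eef_rot: [[-0.002, 1.0, -0.008], [1.0, 0.002, -0.006], [-0.006, -0.008, -1.0]]
ft_force: [-0.7, -0.5, -0.6]
finger_gap: 0.563
```

move_arm(deltas=[0,0,0.3,0,0,0,0.1,0,0,0,0.1,0,0,0,0,0,0,0,0,0,0,0,0,0,0,0,0,0,0,0,0,0,0,0,0,0,0,0,0,0])

```text
t: 28.7
tool_pos: [0.4534, -0.3266, 0.0122]
eef_rot: [[-0.002, 1.0, -0.004], [1.0, 0.002, -0.009], [-0.009, -0.004, -1.0]]
ft_force: [-0.6, -0.0, -0.7]
finger_gap: 0.571
```

move_arm(deltas=[0,0,0.2,0,0,0,0,0,0,0,0.1,0,0,0,0,0,0,0,0,0,0,0,0,0,0,0,0,0,0,0,0,0,0,0,0,0,0,0,0,0])

```text
t: 29.7
tool_pos: [0.4535, -0.3267, 0.009]
eef_rot: [[-0.002, 1.0, -0.004], [1.0, 0.002, -0.009], [-0.009, -0.004, -1.0]]
ft_force: [-0.5, -0.2, -1.4]
finger_gap: 0.565
```

move_arm(deltas=[0,0,0.1,0,0,0,0,0,0,0,0,0,0,0,0,0,0,0,-0.5,0,0,0,-1.5,0,0,0,-3,0,0,0,-3,0,0,0,-2,0,0,0,-0.5,0], jaw=-0.4)

```text
t: 30.7
tool_pos: [0.4538, -0.3256, 0.1214]
eef_rot: [[-0.002, 1.0, -0.003], [1.0, 0.002, -0.01], [-0.01, -0.003, -1.0]]
ft_force: [-0.2, 0.7, 0.4]
finger_gap: 0.701
```

```bash
python3 - <<'E'
from green import *
im,w=(save('wrist','w8.png'),0); im,w=load('w8.png'); print('tray',*coils(im,w,.031),sep='\n')
save('side','d8.png');im,w=load('d8.png'); print(*coils(im,w,.042,amin=60),sep='\n')
E
python3 plan.py .4715 .282 .14 94 28 30
```

```text
tray
([0.4542, -0.3265], 0.0276)
([0.4712, 0.2903], 0.0237)
([0.5354, 0.2959], 0.0242)
([0.5992, 0.2999], 0.0238)
([0.9523, 0.2062], 0.1214)
at [ 0.4535 -0.3253  0.1193] yaw 0.1 F [-1.4  0.5 -0.6] gap 0.699 t 30.8
[0.2, 0.0, -0.0, -0.4, 0.7, 0.0, -0.0, -1.0, 1.1, 0.1, -0.0, -1.6, 1.4, 0.1, -0.0, -2.2, 1.7, 0.2, -0.1, -2.7, 2.0, 0.3, -0.1, -3.2, 2.3, 0.5, -0.1, -3.6, 2.4, 0.7, -0.1, -3.9, 2.6, 1.0, -0.1, -4.3, 2.7, 1.2, -0.1, -4.5, 2.7, 1.5, -0.1, -4.7, 2.6, 1.8, -0.1, -4.9, 2.5, 2.0, -0.1, -5.0, 2.3, 2.2, -0.1, -5.0, 2.1, 2.4, -0.1, -5.0, 1.9, 2.6, -0.1, -5.0, 1.6, 2.7, -0.1, -4.9, 1.4, 2.7, -0.1, -4.7, 1.1, 2.7, -0.1, -4.5, 0.8, 2.6, -0.1, -4.3, 0.6, 2.5, -0.1, -3.9, 0.4, 2.3, -0.1, -3.6, 0.2, 2.0, -0.1, -3.2, 0.1, 1.8, -0.1, -2.7, -0.0, 1.4, -0.0, -2.2, -0.0, 1.1, -0.0, -1.6, -0.0, 0.7, -0.0, -1.0, -0.0, 0.2, -0.0, -0.4, 0.0, 0.0, 0.0, 0.0, 0.0, 0.0, 0.0, 0.0]
```

move_arm(deltas=[0.2,0,-0.2,-0.4,0.7,0,-0.2,-1,1.1,0.1,-0.2,-1.6,1.4,0.1,-0.2,-2.2,1.7,0.2,-0.2,-2.7,2,0.3,-0.2,-3.2,2.3,0.5,-0.2,-3.6,2.4,0.7,-0.1,-3.9,2.6,1,-0.1,-4.3,2.7,1.2,-0.1,-4.5], jaw=-1)

```text
t: 31.8
tool_pos: [0.4515, -0.1335, 0.13]
eef_rot: [[-0.493, 0.87, -0.013], [0.87, 0.493, -0.001], [0.005, -0.012, -1.0]]
ft_force: [0.9, -0.5, 0.3]
finger_gap: 1.002
```

move_arm(deltas=[2.7,1.5,-0.1,-4.7,2.6,1.8,-0.1,-4.9,2.5,2,-0.1,-5,2.3,2.2,-0.1,-5,2.1,2.4,-0.1,-5,1.9,2.6,-0.1,-5,1.6,2.7,-0.1,-4.9,1.4,2.7,-0.1,-4.7,1.1,2.7,-0.1,-4.5,0.8,2.6,-0.1,-4.3])

```text
t: 32.8
tool_pos: [0.4299, 0.1988, 0.1403]
eef_rot: [[-0.989, 0.147, -0.012], [0.147, 0.989, 0.001], [0.012, -0.0, -1.0]]
ft_force: [0.3, -0.3, 0.8]
finger_gap: 1.0
```

```bash
python3 plan.py .4715 .281 .14 94 8 10
```

```text
at [0.4299 0.1988 0.1403] yaw 81.5 F [ 0.3 -0.3  0.8] gap 1.0 t 32.8
[-0.1, 0.4, 0.0, -0.5, -0.3, 1.0, 0.0, -1.4, -0.5, 1.4, 0.0, -2.0, -0.6, 1.6, 0.0, -2.3, -0.7, 1.5, 0.0, -2.3, -0.7, 1.3, 0.0, -2.0, -0.5, 0.9, 0.0, -1.4, -0.2, 0.3, 0.0, -0.5, 0.0, 0.0, 0.0, 0.0, 0.0, 0.0, 0.0, 0.0]
```

move_arm(deltas=[-0.5,1,0,-1.2,-0.6,1.4,0,-2,-0.6,1.4,0,-2,-0.6,1.2,0,-1.8,-0.6,1,0,-1.4,-0.5,0.8,0,-1,-0.2,0.4,0,-0.5,0,0,0,0,0,0,0,0,0,0,0,0])

```text
t: 33.8
tool_pos: [0.4676, 0.2754, 0.1393]
eef_rot: [[-0.999, -0.048, -0.013], [-0.048, 0.999, -0.001], [0.013, 0.0, -1.0]]
ft_force: [-0.5, 0.3, -0.3]
finger_gap: 1.001
```

```bash
python3 - <<'E'
from green import *
save('wrist','w9.png');im,w=load('w9.png'); print(*coils(im,w),sep='\n')
cv2.imwrite('pics/c9.png',im)
E
python3 plan.py .472 .288 .02 94 6 10
```

```text
([0.5535, 0.2895], 0.0503)
([0.471, 0.2865], 0.0269)
at [0.4676 0.2753 0.1393] yaw 92.7 F [ 0.6 -0.   0. ] gap 1.001 t 33.9
[-0.0, 0.1, 0.9, -0.1, -0.1, 0.2, 2.2, -0.2, -0.1, 0.3, 2.9, -0.3, -0.1, 0.3, 2.9, -0.3, -0.1, 0.2, 2.2, -0.2, -0.0, 0.1, 0.9, -0.1, 0.0, 0.0, 0.0, 0.0, 0.0, 0.0, 0.0, 0.0, 0.0, 0.0, 0.0, 0.0, 0.0, 0.0, 0.0, 0.0]
```

move_arm(deltas=[-0.3,0.6,0,-1,-0.3,0.7,0,-0.3,0,0,1,0,0,0,2,0,0,0,2.5,0,0,0,2.5,0,0,0,2,0,0,0,0.9,0,0,0,0.2,0,0,0,0,0])

```text
t: 34.85
tool_pos: [0.4716, 0.29, 0.0216]
eef_rot: [[-0.997, -0.073, -0.013], [-0.073, 0.997, -0.001], [0.013, 0.0, -1.0]]
ft_force: [-0.2, 0.4, 0.3]
finger_gap: 1.001
```

move_arm(deltas=[0,0,0.2,0,0,0,0,0,0,0,0,0,0,0,0,0,0,0,0,0,0,0,0,0,0,0,0,0,0,0,0,0,0,0,0,0,0,0,0,0], jaw=1)

```text
t: 35.85
tool_pos: [0.4735, 0.29, 0.0237]
eef_rot: [[-0.997, -0.072, -0.008], [-0.072, 0.997, 0.0], [0.007, 0.001, -1.0]]
ft_force: [-0.4, -0.7, -1.0]
finger_gap: 0.564
```

move_arm(deltas=[0,0,-0.5,0,0,0,-1,0,0,0,-1.5,0,0,0,-2,0,0,0,-2,0,0,0,-1.8,0,0,0,-1,0,0,0,-0.5,0,0,0,0,0,0,0,0,0])

```text
t: 36.85
tool_pos: [0.4752, 0.2914, 0.1389]
eef_rot: [[-0.997, -0.073, -0.002], [-0.073, 0.997, 0.005], [0.001, 0.005, -1.0]]
ft_force: [-1.1, 0.2, -1.8]
finger_gap: 0.564
```

```bash
python3 plan.py .537 -.0226 .125 0 20 20
```

```text
at [0.4752 0.2914 0.1389] yaw 94.2 F [-1.1  0.2 -1.8] gap 0.564 t 36.9
[-0.0, -0.2, 0.0, 0.7, -0.1, -0.7, 0.0, 2.0, -0.2, -1.0, 0.0, 3.1, -0.3, -1.4, 0.1, 4.1, -0.5, -1.6, 0.1, 4.9, -0.7, -1.8, 0.1, 5.6, -1.0, -1.9, 0.1, 6.2, -1.2, -1.9, 0.1, 6.6, -1.5, -1.8, 0.1, 6.9, -1.7, -1.6, 0.1, 7.0, -1.9, -1.4, 0.1, 7.0, -2.1, -1.1, 0.1, 6.9, -2.1, -0.8, 0.1, 6.6, -2.0, -0.6, 0.1, 6.2, -1.9, -0.3, 0.1, 5.6, -1.7, -0.1, 0.1, 4.9, -1.4, 0.0, 0.1, 4.1, -1.0, 0.1, 0.0, 3.1, -0.7, 0.1, 0.0, 2.0, -0.2, 0.0, 0.0, 0.7]
```

move_arm(deltas=[0,-0.2,0,0.7,-0.1,-0.7,0,2,-0.2,-1,0,3.1,-0.3,-1.4,0,4.1,-0.5,-1.6,0,4.9,-0.7,-1.8,0,5.6,-1,-1.9,0,6.2,-1.2,-1.9,0,6.6,-1.5,-1.8,0,6.9,-1.7,-1.6,0,6.9])

```text
t: 37.85
tool_pos: [0.4992, 0.1249, 0.1289]
eef_rot: [[-0.704, 0.71, -0.016], [0.71, 0.704, -0.001], [0.011, -0.012, -1.0]]
ft_force: [0.3, 0.1, -2.1]
finger_gap: 0.564
```

move_arm(deltas=[-1.8,-1.3,0,6.6,-1.9,-1,0,6.4,-1.9,-0.7,0,5.8,-1.8,-0.5,0,5.2,-1.5,-0.2,0,4.4,-1.3,0,0,3.5,-0.9,0.1,0,2.5,-0.5,0.1,0,1.5,-0.2,0,0,0.5,0,0,0,0])

```text
t: 38.85
tool_pos: [0.5199, -0.0127, 0.1206]
eef_rot: [[-0.092, 0.995, -0.03], [0.996, 0.092, -0.003], [-0.0, -0.03, -1.0]]
ft_force: [-0.0, 0.1, -0.8]
finger_gap: 0.565
```

```bash
python3 plan.py .537 -.0216 .085 0 6 10;python3 - <<'E'
from green import *
save('wrist','w10.png');im,w=load('w10.png');z=sensors.get_obs()['tool_pos'][2]+.018; print(z,*coils(im,w,z)); cv2.imwrite('pics/c10.png',im[120:420,80:480])
E
```

```text
at [ 0.5199 -0.0127  0.1206] yaw 5.3 F [-0.   0.1 -0.8] gap 0.565 t 38.9
[-0.1, 0.1, 0.3, 0.4, -0.2, 0.3, 0.7, 1.0, -0.2, 0.4, 0.9, 1.3, -0.2, 0.4, 0.9, 1.3, -0.2, 0.3, 0.7, 1.0, -0.1, 0.1, 0.3, 0.4, 0.0, 0.0, 0.0, 0.0, 0.0, 0.0, 0.0, 0.0, 0.0, 0.0, 0.0, 0.0, 0.0, 0.0, 0.0, 0.0]
0.13861228703865294 ([0.5196, -0.0088], 0.0285)
```

View pics/c10.png

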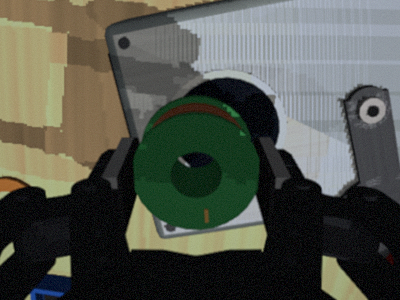

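Coil 3 is held, with its bore at (277,297) full-image and level apart from a slight tilt. Next I'll centre it over the window.

move_arm(deltas=[-0.3,0.5,0,1.5,-0.4,0.8,0,2.3,-0.3,0.5,0,1.5,0,0,0,0,0,0,0.8,0,0,0,1.2,0,0,0,1,0,0,0,0.5,0,0,0,0,0,0,0,0,0])

```text
t: 39.9
tool_pos: [0.5371, -0.0197, 0.0803]
eef_rot: [[0.001, 0.999, -0.032], [1.0, -0.001, -0.002], [-0.002, -0.032, -0.999]]
ft_force: [0.0, -0.4, -0.1]
finger_gap: 0.565
```

move_arm(deltas=[-0.2,0,0,0,0,0,0.4,0,0,0,0.4,0,0,0,0.3,0,0,0,0.2,0,0,0,0.1,0,0,0,0,0,0,0,0,0,0,0,0,0,0,0,0,0])

```text
t: 40.9
tool_pos: [0.5377, -0.0222, 0.0675]
eef_rot: [[0.001, 1.0, -0.029], [1.0, -0.001, -0.003], [-0.003, -0.029, -1.0]]
ft_force: [-0.4, 0.4, -0.0]
finger_gap: 0.562
```

move_arm(deltas=[0,0,0.2,0,0,0,0.2,0,0,0,0.2,0,0,0,0.2,0,0,0,0.1,0,0,0,0,0,0,0,0,0,0,0,0,0,0,0,0,0,0,0,0,0])

```text
t: 41.9
tool_pos: [0.5381, -0.0223, 0.0673]
eef_rot: [[0.001, 1.0, -0.024], [1.0, -0.001, -0.004], [-0.004, -0.024, -1.0]]
ft_force: [-2.2, -0.4, 1.3]
finger_gap: 0.566
```

move_arm(deltas=[0,0,0,0,0,0,0,0,0,0,0,0,0,0,0,0,0,0,0,0,0,0,-0.5,0,0,0,-1.5,0,0,0,-2,0,0,0,-1.5,0,0,0,-0.5,0], jaw=-1)

```text
t: 42.9
tool_pos: [0.5394, -0.022, 0.1308]
eef_rot: [[0.001, 1.0, -0.025], [1.0, -0.001, -0.004], [-0.004, -0.025, -1.0]]
ft_force: [-0.2, 0.0, -0.1]
finger_gap: 0.998
```

move_arm(deltas=[0,0,0,0,0,0,0,0,0,0,0,0,0,0,0,0,0,0,0,0,0,0,0,0,0,0,0,0,0,0,0,0,0,0,0,0,0,0,0,0])

```text
t: 43.9
tool_pos: [0.5387, -0.0219, 0.1292]
eef_rot: [[0.001, 1.0, -0.028], [1.0, -0.001, -0.003], [-0.003, -0.028, -1.0]]
ft_force: [-0.2, 0.3, 0.4]
finger_gap: 1.0
```

```bash
python3 - <<'E'
from green import *
o=sensors.get_obs(); print(o['t'],o['tool_pos'])
save('wrist','w11.png');im,w=load('w11.png'); print('gauge',*coils(im,w,.086),sep='\n')
save('side','d11.png');im2,w2=load('d11.png'); print(*coils(im2,w2,.042,amin=60),sep='\n')
s=save('scene','s11.png');im3,w3=load('s11.png'); print('tray',*coils(im3,w3,.031,amin=60),sep='\n')
hsv=cv2.cvtColor(im,40)
cv2.imwrite('pics/c11.png',np.hstack([im[100:400,100:460],cv2.resize(im3[190:330,150:330],(386,300))]))
E
```

```text
43.9 [ 0.53871002 -0.02192632  0.12918479]
gauge
([0.5379, -0.0185], 0.0272)
([0.5348, 0.296], 0.0238)
([0.5987, 0.2996], 0.0243)
([0.9507, 0.204], 0.121)
tray
([0.5083, -0.3377], 0.0369)
([0.947, 0.2205], 0.1066)
([0.7572, 0.1273], 0.0821)
([0.5027, 0.0285], 0.0252)
```

View pics/c11.png

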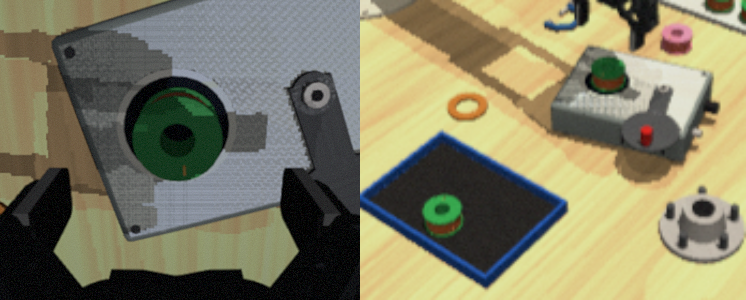

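move_arm(deltas=[0,0,0,0,0,0,0,0,0,0,0,0,0,0,0,0,0,0,0,0,0,0,0,0,0,0,0,0,0,0,0,0,0,0,0,0,0,0,0,0])

```text
t: 45.05
tool_pos: [0.5388, -0.0219, 0.1294]
eef_rot: [[0.001, 1.0, -0.027], [1.0, -0.001, -0.003], [-0.003, -0.027, -1.0]]
ft_force: [-0.4, 0.2, 0.9]
finger_gap: 1.002
```

The coil on the glass is flat and centred. In the scene picture, coil_1 in the tray has been knocked along +x. I'll locate it, then carry on.

```bash
python3 - <<'E'
from loc import *
im,w=load('s11.png'); print(unproj(w,[188.2,287.5],.031))
c=lambda l:(np.array(l,float)-[360,0])/[386/180,300/140]+[150,190]
print(fit([(w,[(-.115,.08,.02),(-.115,-.08,.02),(.115,-.08,.02),(.115,.08,.02)],c([(443,133),(361,192),(488,282),(568,205)]))],[.5,-.29,0]))
_,w=load('w11.png'); print('bore',unproj(w,[277.5,234],.086))
E
```

```text
[ 0.50273959 -0.3289115   0.031     ]
(array([ 0.50806141, -0.29444566, -0.01924973]), array([ 0.8, -0.7, -1.3,  2.5, -0.6, -0.2,  1.2, -0.4]))
bore [ 0.53867783 -0.01793096  0.086     ]
```

move_arm(deltas=[0.2,-0.2,0.4,0,0,0,1.2,0,0,0,1.7,0,0,0,1.5,0,0,0,0.7,0,0,0,0.3,0,0,0,0,0,0,0,0,0,0,0,0,0,0,0,0,0])

```text
t: 46.05
tool_pos: [0.5348, -0.0198, 0.0671]
eef_rot: [[0.001, 1.0, -0.027], [1.0, -0.001, -0.003], [-0.003, -0.027, -1.0]]
ft_force: [0.2, 0.4, -0.4]
finger_gap: 0.999
```

move_arm(deltas=[0,0.3,0.1,0,0,0,0,0,0,0,0,0,0,0,0,0,0,0,0,0,0,0,0,0,0,0,0,0,0,0,0,0,0,0,0,0,0,0,0,0], jaw=1)

```text
t: 47.05
tool_pos: [0.5391, -0.0199, 0.0679]
eef_rot: [[0.001, 1.0, -0.024], [1.0, -0.001, -0.004], [-0.004, -0.024, -1.0]]
ft_force: [-0.7, 0.6, 0.0]
finger_gap: 0.564
```

move_arm(deltas=[0,0,-0.3,0,0,0,-0.7,0,0,0,-1,0,0,0,-1,0,0,0,-0.5,0,0,0,0,0,0,0,0,0,0,0,0,0,0,0,0,0,0,0,0,0])

```text
t: 48.05
tool_pos: [0.5398, -0.0198, 0.1058]
eef_rot: [[0.001, 1.0, -0.024], [1.0, -0.001, -0.004], [-0.004, -0.024, -1.0]]
ft_force: [-0.1, -0.2, -0.6]
finger_gap: 0.568
```

```bash
python3 plan.py .454 -.256 .10 0 18 20
```

```text
at [ 0.5398 -0.0198  0.1058] yaw -0.0 F [-0.1 -0.2 -0.6] gap 0.568 t 48.0
[-0.2, -0.1, 0.0, -0.0, -0.6, -0.2, 0.0, -0.0, -0.9, -0.3, 0.0, -0.0, -1.2, -0.4, 0.0, -0.0, -1.5, -0.5, 0.0, -0.0, -1.7, -0.6, 0.0, -0.0, -1.8, -0.7, 0.0, -0.0, -1.9, -0.7, 0.0, -0.0, -2.0, -0.7, 0.0, -0.0, -2.0, -0.7, 0.0, -0.0, -1.9, -0.7, 0.0, -0.0, -1.8, -0.7, 0.0, -0.0, -1.7, -0.6, 0.0, -0.0, -1.5, -0.5, 0.0, -0.0, -1.2, -0.4, 0.0, -0.0, -0.9, -0.3, 0.0, -0.0, -0.6, -0.2, 0.0, -0.0, -0.2, -0.1, 0.0, -0.0, 0.0, 0.0, 0.0, 0.0, 0.0, 0.0, 0.0, 0.0]
```

move_arm(deltas=[-0.2,-0.1,0,0,-0.6,-0.2,0,0,-0.9,-0.3,0,0,-1.2,-0.4,0,0,-1.5,-0.5,0,0,-1.7,-0.6,0,0,-1.8,-0.6,0,0,-1.9,-0.6,0,0,-1.9,-0.7,0,0,-1.9,-0.7,0,0])

```text
t: 49.05
tool_pos: [0.4879, -0.1656, 0.1069]
eef_rot: [[0.0, 1.0, -0.026], [1.0, -0.0, -0.005], [-0.005, -0.026, -1.0]]
ft_force: [-0.4, -0.3, -0.6]
finger_gap: 0.564
```

move_arm(deltas=[-1.8,-0.6,0,0,-1.7,-0.6,0,0,-1.5,-0.5,0,0,-1.3,-0.5,0,0,-1.1,-0.4,0,0,-0.8,-0.3,0,0,-0.5,-0.2,0,0,-0.2,-0.1,0,0,0,0,0,0,0,0,0,0])

```text
t: 50.05
tool_pos: [0.449, -0.266, 0.109]
eef_rot: [[0.008, 1.0, -0.026], [1.0, -0.008, -0.007], [-0.007, -0.026, -1.0]]
ft_force: [-0.6, -0.1, -1.9]
finger_gap: 0.567
```

```bash
python3 plan.py .452 -.255 .016 0 8 10
```

```text
at [ 0.449 -0.266  0.109] yaw -0.5 F [-0.6 -0.1 -1.9] gap 0.567 t 50.0
[0.0, 0.0, 0.4, -0.0, 0.1, 0.0, 1.1, -0.1, 0.2, 0.0, 1.5, -0.1, 0.2, 0.1, 1.7, -0.1, 0.2, 0.1, 1.7, -0.1, 0.2, 0.0, 1.5, -0.1, 0.1, 0.0, 1.1, -0.1, 0.0, 0.0, 0.4, -0.0, 0.0, 0.0, 0.0, 0.0, 0.0, 0.0, 0.0, 0.0]
```

move_arm(deltas=[0.5,0.3,0,0,0.5,0.2,0.4,0,0,0,1.4,0,0,0,2,0,0,0,2,0,0,0,1.6,0,0,0,1,0,0,0,0.5,0,0,0,0,0,0,0,0,0])

```text
t: 51.05
tool_pos: [0.4532, -0.2524, 0.0131]
eef_rot: [[0.002, 1.0, -0.026], [1.0, -0.003, -0.007], [-0.007, -0.026, -1.0]]
ft_force: [-0.7, 0.4, -1.4]
finger_gap: 0.56
```

move_arm(deltas=[0,0,0.1,0,0,0,0.1,0,0,0,0.1,0,0,0,0,0,0,0,0,0,0,0,0,0,0,0,0,0,0,0,0,0,0,0,0,0,0,0,0,0])

```text
t: 52.05
tool_pos: [0.4541, -0.2529, 0.0129]
eef_rot: [[0.002, 1.0, -0.023], [1.0, -0.002, -0.008], [-0.008, -0.023, -1.0]]
ft_force: [-0.2, 0.4, 1.0]
finger_gap: 0.563
```

move_arm(deltas=[0,0,0,0,0,0,0,0,0,0,0,0,0,0,0,0,0,0,-0.5,0,0,0,-1.5,0,0,0,-3,0,0,0,-3,0,0,0,-2,0,0,0,-0.5,0], jaw=-0.4)

```text
t: 53.05
tool_pos: [0.4563, -0.2517, 0.125]
eef_rot: [[0.002, 1.0, -0.023], [1.0, -0.003, -0.008], [-0.008, -0.023, -1.0]]
ft_force: [0.0, -0.0, 0.2]
finger_gap: 0.699
```

```bash
cat > look.py <<'E'
from green import *
import sys
k=sys.argv[1]; 
for n,z in(('wrist',.031),('side',.042),('scene',.031)):
    save(n,f'{n}{k}.png'); im,w=load(f'{n}{k}.png'); print(n,[c for c in coils(im,w,z,amin=60 if n!='wrist' else 300) if c[1]<.045])
E
python3 look.py 12; python3 plan.py .535 .281 .14 94 28 30
```

```text
wrist [([0.4965, -0.3216], 0.0314), ([0.4546, -0.2524], 0.0276)]
side [([0.5346, 0.2959], 0.0239), ([0.5994, 0.3001], 0.0239)]
scene [([0.5101, -0.3341], 0.0377), ([0.4579, -0.2563], 0.026)]
at [ 0.4552 -0.251   0.1211] yaw -0.1 F [-0.7 -1.1 -1.3] gap 0.701 t 53.2
[0.2, 0.0, -0.0, -0.4, 0.6, 0.1, -0.0, -1.0, 0.9, 0.2, -0.0, -1.6, 1.2, 0.2, -0.0, -2.2, 1.5, 0.4, -0.1, -2.7, 1.7, 0.5, -0.1, -3.2, 1.9, 0.7, -0.1, -3.6, 2.1, 0.9, -0.1, -4.0, 2.2, 1.1, -0.1, -4.3, 2.2, 1.3, -0.1, -4.5, 2.2, 1.6, -0.1, -4.7, 2.1, 1.8, -0.1, -4.9, 2.0, 2.0, -0.1, -5.0, 1.8, 2.2, -0.1, -5.0, 1.6, 2.4, -0.1, -5.0, 1.4, 2.5, -0.1, -5.0, 1.2, 2.5, -0.1, -4.9, 0.9, 2.5, -0.1, -4.7, 0.7, 2.5, -0.1, -4.5, 0.4, 2.4, -0.1, -4.3, 0.2, 2.2, -0.1, -4.0, 0.1, 2.1, -0.1, -3.6, -0.0, 1.8, -0.1, -3.2, -0.1, 1.5, -0.1, -2.7, -0.2, 1.2, -0.0, -2.2, -0.2, 0.9, -0.0, -1.6, -0.1, 0.6, -0.0, -1.0, -0.0, 0.2, -0.0, -0.4, 0.0, 0.0, 0.0, 0.0, 0.0, 0.0, 0.0, 0.0]
```

I'll move coil 1 back to its corner slot now, since I'm next to it.

move_arm(deltas=[-0.7,0.5,0,0,-1.5,1,0,0,-2,1.2,0,0,-1.7,1,0,0,-1,0.6,0,0,-0.4,0.3,0,0,0,0,1,0,0,0,2,0,0,0,1.5,0,0,0,0.5,0], jaw=-0.8)

```text
t: 54.2
tool_pos: [0.4967, -0.325, 0.0526]
eef_rot: [[0.002, 0.999, -0.044], [1.0, -0.002, 0.006], [0.006, -0.044, -0.999]]
ft_force: [-0.8, 0.4, -0.0]
finger_gap: 0.902
```

```bash
python3 plan.py .4995 -.325 .014 0 8 10;python3 - <<'E'
from green import *
save('wrist','w13.png');im,w=load('w13.png'); print(*coils(im,w,.031)); cv2.imwrite('pics/c13.png',im[100:420,80:480])
E
```

```text
at [ 0.4967 -0.325   0.0526] yaw -0.1 F [-0.8  0.4 -0. ] gap 0.902 t 54.2
[-0.0, 0.0, 0.2, -0.0, -0.0, 0.0, 0.4, -0.0, -0.0, 0.0, 0.6, -0.0, -0.0, 0.1, 0.7, -0.0, -0.0, 0.1, 0.7, -0.0, -0.0, 0.0, 0.6, -0.0, -0.0, 0.0, 0.4, -0.0, -0.0, 0.0, 0.2, -0.0, 0.0, 0.0, 0.0, 0.0, 0.0, 0.0, 0.0, 0.0]
([0.4978, -0.3236], 0.0281) ([0.4562, -0.2548], 0.0268)
```

View pics/c13.png

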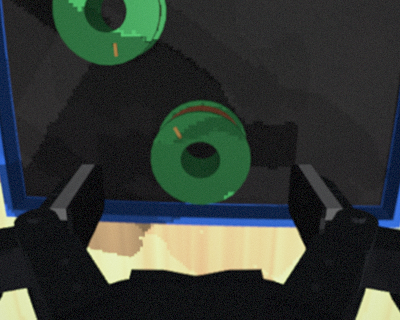

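Coil 1 lies flat at (281,257), between the fingers. I'll grip it.

move_arm(deltas=[0,0.3,0.3,0,0,0,0.7,0,0,0,1,0,0,0,1,0,0,0,0.6,0,0,0,0.3,0,0,0,0,0,0,0,0,0,0,0,0,0,0,0,0,0])

```text
t: 55.25
tool_pos: [0.4989, -0.3247, 0.0121]
eef_rot: [[0.001, 0.999, -0.042], [1.0, -0.001, 0.004], [0.004, -0.042, -0.999]]
ft_force: [-0.4, 1.0, -0.4]
finger_gap: 0.901
```

move_arm(deltas=[0,0,0,0,0,0,0,0,0,0,0,0,0,0,0,0,0,0,0,0,0,0,0,0,0,0,0,0,0,0,0,0,0,0,0,0,0,0,0,0], jaw=1)

```text
t: 56.25
tool_pos: [0.4995, -0.3252, 0.0135]
eef_rot: [[0.001, 0.999, -0.04], [1.0, -0.001, 0.003], [0.003, -0.04, -0.999]]
ft_force: [-0.1, -1.2, 1.4]
finger_gap: 0.56
```

move_arm(deltas=[0,0,-0.5,0,0,0,-1,0,0,-0.5,0,0,0,-1.2,0,0,0,-1.5,0,0,0,-1,0,0,0,-0.5,0,0,0,0,0,0,0,0,0.6,0,0,0,0.5,0])

```text
t: 57.25
tool_pos: [0.4483, -0.325, 0.02]
eef_rot: [[0.002, 0.999, -0.04], [1.0, -0.002, 0.003], [0.003, -0.04, -0.999]]
ft_force: [1.1, -0.5, -1.2]
finger_gap: 0.558
```

move_arm(deltas=[0,0,0.4,0,0,0,0.3,0,0,0,0.3,0,0,0,0.3,0,0,0,0.3,0,0,0,0.3,0,0,0,0.3,0,0,0,0.3,0,0,0,0.3,0,0,0,0.3,0])

```text
t: 58.25
tool_pos: [0.4487, -0.3252, 0.0134]
eef_rot: [[-0.0, 0.999, -0.041], [1.0, 0.0, -0.001], [-0.001, -0.041, -0.999]]
ft_force: [-7.2, 5.3, 16.2]
finger_gap: 0.558
```

move_arm(deltas=[0,0,0,0,0,0,0,0,0,0,0,0,0,0,0,0,0,0,-0.5,0,0,0,-1.5,0,0,0,-3,0,0,0,-3,0,0,0,-2,0,0,0,-0.5,0], jaw=-0.4)

```text
t: 59.25
tool_pos: [0.4535, -0.3246, 0.1242]
eef_rot: [[-0.001, 0.999, -0.042], [1.0, 0.001, -0.0], [-0.0, -0.042, -0.999]]
ft_force: [0.4, -0.2, -0.4]
finger_gap: 0.698
```

```bash
python3 look.py 14; python3 plan.py .535 .281 .14 94 28 30
```

```text
wrist [([0.4498, -0.3253], 0.0275), ([0.4543, -0.2549], 0.0256)]
side [([0.5346, 0.2959], 0.0239), ([0.5993, 0.3001], 0.0238), ([0.4491, -0.2313], 0.0245)]
scene [([0.4529, -0.328], 0.0262), ([0.4573, -0.2578], 0.0268)]
at [ 0.4524 -0.3238  0.1203] yaw 0.1 F [-0.5 -0.2 -0.8] gap 0.698 t 59.4
[0.2, 0.0, -0.0, -0.4, 0.7, 0.1, -0.0, -1.0, 1.0, 0.2, -0.0, -1.6, 1.4, 0.3, -0.0, -2.2, 1.7, 0.4, -0.1, -2.7, 2.0, 0.6, -0.1, -3.2, 2.2, 0.8, -0.1, -3.6, 2.4, 1.0, -0.1, -3.9, 2.5, 1.2, -0.1, -4.3, 2.5, 1.5, -0.1, -4.5, 2.5, 1.8, -0.1, -4.7, 2.4, 2.0, -0.1, -4.9, 2.3, 2.3, -0.1, -5.0, 2.1, 2.5, -0.1, -5.0, 1.9, 2.7, -0.1, -5.0, 1.6, 2.8, -0.1, -5.0, 1.3, 2.9, -0.1, -4.9, 1.1, 2.9, -0.1, -4.7, 0.8, 2.8, -0.1, -4.5, 0.5, 2.7, -0.1, -4.3, 0.3, 2.5, -0.1, -3.9, 0.1, 2.3, -0.1, -3.6, -0.0, 2.1, -0.1, -3.2, -0.1, 1.8, -0.1, -2.7, -0.2, 1.4, -0.0, -2.2, -0.2, 1.0, -0.0, -1.6, -0.1, 0.7, -0.0, -1.0, -0.0, 0.2, -0.0, -0.4, 0.0, 0.0, 0.0, 0.0, 0.0, 0.0, 0.0, 0.0]
```

move_arm(deltas=[0.2,0,-0.2,-0.4,0.7,0.1,-0.2,-1,1,0.2,-0.2,-1.6,1.4,0.3,-0.2,-2.2,1.7,0.4,-0.2,-2.7,2,0.6,-0.2,-3.2,2.2,0.8,-0.2,-3.6,2.4,1,-0.1,-3.9,2.5,1.2,-0.1,-4.3,2.5,1.5,-0.1,-4.5], jaw=-1)

```text
t: 60.4
tool_pos: [0.4738, -0.1326, 0.1328]
eef_rot: [[-0.492, 0.869, -0.053], [0.87, 0.493, 0.01], [0.035, -0.041, -0.999]]
ft_force: [0.8, -0.1, -0.0]
finger_gap: 0.999
```

move_arm(deltas=[2.5,1.8,-0.1,-4.7,2.4,2,-0.1,-4.9,2.3,2.3,-0.1,-5,2.1,2.5,-0.1,-5,1.9,2.7,-0.1,-5,1.6,2.8,-0.1,-5,1.3,2.8,-0.1,-4.8,1,2.6,-0.1,-4.5,0.7,2.4,-0.1,-4.2,0.4,2.2,-0.1,-3.8])

```text
t: 61.4
tool_pos: [0.4889, 0.1919, 0.1476]
eef_rot: [[-0.985, 0.165, -0.051], [0.164, 0.986, 0.013], [0.052, 0.004, -0.999]]
ft_force: [-0.7, -0.7, -1.1]
finger_gap: 0.997
```

```bash
python3 plan.py .535 .281 .14 94 8 10
```

```text
at [0.4889 0.1919 0.1476] yaw 80.5 F [-0.7 -0.7 -1.1] gap 0.997 t 61.4
[-0.1, 0.4, 0.0, -0.6, -0.4, 1.1, 0.1, -1.5, -0.5, 1.5, 0.1, -2.2, -0.7, 1.7, 0.1, -2.5, -0.8, 1.7, 0.1, -2.5, -0.7, 1.4, 0.1, -2.2, -0.6, 1.0, 0.1, -1.5, -0.2, 0.4, 0.0, -0.6, 0.0, 0.0, 0.0, 0.0, 0.0, 0.0, 0.0, 0.0]
```

move_arm(deltas=[-0.4,0.9,0,-1.3,-0.6,1.4,0.1,-2,-0.7,1.5,0.1,-2.1,-0.7,1.5,0.1,-2,-0.6,1.2,0.1,-1.8,-0.5,0.8,0.1,-1.4,-0.2,0.4,0,-0.6,0,0,0,0,0,0,0,0,0,0,0,0])

```text
t: 62.4
tool_pos: [0.5294, 0.2734, 0.1415]
eef_rot: [[-0.997, -0.051, -0.051], [-0.052, 0.999, 0.011], [0.051, 0.014, -0.999]]
ft_force: [-0.5, 0.5, -0.1]
finger_gap: 0.997
```

```bash
python3 - <<'E'
from green import *
save('wrist','w15.png');im,w=load('w15.png'); print(*coils(im,w),sep='\n'); print(np.round(sensors.get_obs()['eef_rot'],3).tolist())
E
python3 plan.py .535 .293 .022 94 8 10
```

```text
([0.597, 0.2959], 0.0292)
([0.5354, 0.2914], 0.0267)
[[-0.997, -0.051, -0.051], [-0.052, 0.999, 0.011], [0.051, 0.013, -0.999]]
at [0.5294 0.2733 0.1416] yaw 92.9 F [ 0.9 -0.1 -0.2] gap 1.001 t 62.5
[-0.0, 0.1, 0.5, -0.0, -0.1, 0.2, 1.4, -0.1, -0.1, 0.3, 1.9, -0.2, -0.1, 0.4, 2.2, -0.2, -0.1, 0.4, 2.2, -0.2, -0.1, 0.3, 1.9, -0.2, -0.1, 0.2, 1.4, -0.1, -0.0, 0.1, 0.5, -0.0, 0.0, 0.0, 0.0, 0.0, 0.0, 0.0, 0.0, 0.0]
```

move_arm(deltas=[-0.4,0.6,0,-0.6,-0.5,0.7,0,-0.5,-0.4,0.5,1,0,0,0,2,0,0,0,2.5,0,0,0,2.5,0,0,0,1.9,0,0,0,1,0,0,0,0.2,0,0,0,0,0])

```text
t: 63.45
tool_pos: [0.5375, 0.2971, 0.0231]
eef_rot: [[-0.996, -0.072, -0.051], [-0.073, 0.997, 0.011], [0.05, 0.015, -0.999]]
ft_force: [0.1, -0.3, 0.3]
finger_gap: 1.0
```

move_arm(deltas=[0.2,-0.2,0.2,0,0,0,0,0,0,0,0,0,0,0,0,0,0,0,0,0,0,0,0,0,0,0,0,0,0,0,0,0,0,0,0,0,0,0,0,0], jaw=1)

```text
t: 64.45
tool_pos: [0.5378, 0.2943, 0.0259]
eef_rot: [[-0.996, -0.072, -0.045], [-0.072, 0.997, 0.011], [0.044, 0.015, -0.999]]
ft_force: [0.5, -0.9, -0.1]
finger_gap: 0.552
```

move_arm(deltas=[0,0,-0.5,0,-0.1,0,-1,0,-0.1,0,-1.5,0,-0.1,0,-2,0,-0.1,0,-2,0,0,0,-1.8,0,0,0,-1,0,0,0,-0.5,0,0,0,0,0,0,0,0,0])

```text
t: 65.45
tool_pos: [0.5475, 0.2941, 0.1397]
eef_rot: [[-0.997, -0.072, -0.041], [-0.073, 0.997, 0.014], [0.04, 0.017, -0.999]]
ft_force: [-0.2, -0.4, -1.1]
finger_gap: 0.557
```

```bash
python3 plan.py .538 -.0216 .125 - 18 20;python3 look.py 16
```

```text
at [0.5475 0.2941 0.1397] yaw 94.2 F [-0.2 -0.4 -1.1] gap 0.557 t 65.5
[0.0, -0.3, 0.0, -0.0, 0.1, -0.8, 0.0, -0.0, 0.1, -1.2, 0.1, -0.0, 0.2, -1.6, 0.1, -0.0, 0.2, -2.0, 0.1, -0.0, 0.2, -2.2, 0.1, -0.0, 0.2, -2.4, 0.1, -0.0, 0.3, -2.5, 0.1, -0.0, 0.3, -2.6, 0.1, -0.0, 0.3, -2.6, 0.1, -0.0, 0.3, -2.5, 0.1, -0.0, 0.2, -2.4, 0.1, -0.0, 0.2, -2.2, 0.1, -0.0, 0.2, -2.0, 0.1, -0.0, 0.2, -1.6, 0.1, -0.0, 0.1, -1.2, 0.1, -0.0, 0.1, -0.8, 0.0, -0.0, 0.0, -0.3, 0.0, -0.0, 0.0, 0.0, 0.0, 0.0, 0.0, 0.0, 0.0, 0.0]
wrist []
side [([0.5992, 0.2999], 0.0238), ([0.4489, -0.2314], 0.0263)]
scene [([0.4529, -0.3288], 0.0265), ([0.4582, -0.2563], 0.0263)]
```

```bash
cat > held.py <<'E'
from green import *
import sys
def held(k,dz):
    o=sensors.get_obs(); save('wrist',f'h{k}.png'); im,w=load(f'h{k}.png'); z=o['tool_pos'][2]+dz
    m=cv2.inRange(cv2.cvtColor(im,40),(50,110,25),(80,255,255)); m=cv2.morphologyEx(m,cv2.MORPH_OPEN,np.ones((3,3)))
    cs,_=cv2.findContours(m,0,1); c=max(cs,key=cv2.contourArea)
    x,y,bw,bh=cv2.boundingRect(c); 
    # nearest (bottom) rim belongs to the top flange: circle from width and bottom
    h=cv2.convexHull(c)[:,0].astype(float); low=h[h[:,1]>y+bh*.45]
    W=unproj(w,low,z)[:,:2]
    from scipy.optimize import least_squares
    q=least_squares(lambda q:np.hypot(*(W-q[:2]).T)-.025,W.mean(0)).x
    print('box',x,y,bw,bh,'centre',q.round(4),'rel tcp',(q-o['tool_pos'][:2]).round(4),'t',o['t'])
held(sys.argv[1],float(sys.argv[2]))
E
python3 held.py 17 .016
```

```text
box 215 218 122 132 centre [0.5489 0.2943] rel tcp [0.0017 0.0004] t 65.6
```

move_arm(deltas=[0,-0.3,0,0,0.1,-0.8,0,0,0.1,-1.2,0,0,0.1,-1.6,0,0,0.1,-2,0,0,0.2,-2.2,0,0,0.2,-2.4,0,0,0.2,-2.5,0,0,0.2,-2.5,0,0,0.2,-2.4,0,0])

```text
t: 66.65
tool_pos: [0.544, 0.1005, 0.1346]
eef_rot: [[-0.996, -0.073, -0.045], [-0.073, 0.997, 0.01], [0.044, 0.014, -0.999]]
ft_force: [0.5, -0.4, -1.6]
finger_gap: 0.552
```

move_arm(deltas=[0.2,-2.4,0,0,0.2,-2.2,0,0,0.2,-2,0,0,0.2,-1.7,0,0,0.1,-1.4,0,0,0.1,-1,0,0,0.1,-0.6,0,0,0,-0.3,0,0,0,0,0,0,0,0,0,0])

```text
t: 67.65
tool_pos: [0.5377, -0.0318, 0.1344]
eef_rot: [[-0.997, -0.063, -0.043], [-0.063, 0.998, 0.009], [0.043, 0.012, -0.999]]
ft_force: [1.0, 0.3, -0.3]
finger_gap: 0.556
```

```bash
python3 held.py 18 .016;python3 plan.py .538 -.0216 .085 - 8 10
```

```text
box 215 217 123 133 centre [ 0.5399 -0.0313] rel tcp [0.0021 0.0004] t 67.65
at [ 0.5378 -0.0317  0.1344] yaw 93.6 F [ 0.8  0.5 -1.7] gap 0.553 t 67.7
[-0.0, 0.0, 0.2, -0.0, -0.0, 0.1, 0.6, -0.0, -0.0, 0.2, 0.8, -0.0, -0.0, 0.2, 0.9, -0.0, -0.0, 0.2, 0.9, -0.0, -0.0, 0.2, 0.8, -0.0, -0.0, 0.1, 0.6, -0.0, -0.0, 0.0, 0.2, -0.0, 0.0, 0.0, 0.0, 0.0, 0.0, 0.0, 0.0, 0.0]
```

move_arm(deltas=[-0.1,0.5,0,0,-0.1,0.4,0.5,0,0,0,1,0,0,0,1.4,0,0,0,1.4,0,0,0,1,0,0,0,0.5,0,0,0,0,0,0,0,0,0,0,0,0,0])

```text
t: 68.7
tool_pos: [0.5353, -0.0192, 0.0689]
eef_rot: [[-0.997, -0.066, -0.047], [-0.066, 0.998, 0.009], [0.047, 0.013, -0.999]]
ft_force: [-0.5, 0.3, -0.6]
finger_gap: 0.555
```

move_arm(deltas=[0,0,-0.3,0,-0.1,-0.2,0,0,0,0,0,0,0,0,0.2,0,0,0,0.2,0,0,0,0.2,0,0,0,0.1,0,0,0,0,0,0,0,0,0,0,0,0,0])

```text
t: 69.7
tool_pos: [0.5382, -0.0216, 0.0683]
eef_rot: [[-0.997, -0.066, -0.042], [-0.066, 0.998, 0.009], [0.041, 0.011, -0.999]]
ft_force: [0.1, 0.1, -0.1]
finger_gap: 0.552
```

move_arm(deltas=[0,0,0,0,0,0,0,0,0,0,0,0,0,0,0,0,0,0,0,0,0,0,-0.5,0,0,0,-1.5,0,0,0,-2,0,0,0,-1.8,0,0,0,-0.7,0], jaw=-1)

```text
t: 70.7
tool_pos: [0.5405, -0.0222, 0.1373]
eef_rot: [[-0.997, -0.066, -0.043], [-0.066, 0.998, 0.009], [0.042, 0.012, -0.999]]
ft_force: [1.1, 0.2, 0.2]
finger_gap: 1.0
```

move_arm(deltas=[0,0,0,1,0,0,0,3,0,0,0,5,0,0,0,6,0,0,0,6,0,0,0,6,0,0,0,6,0,0,0,6,0,0,0,6,0,0,0,6])

```text
t: 71.7
tool_pos: [0.5394, -0.022, 0.1348]
eef_rot: [[-0.646, 0.762, -0.046], [0.762, 0.647, 0.009], [0.037, -0.029, -0.999]]
ft_force: [-0.2, -0.6, -0.2]
finger_gap: 1.0
```

move_arm(deltas=[0,0,0,6,0,0,0,6,0,0,0,6,0,0,0,6,0,0,0,5,0,0,0,4,0,0,0,2,0,0,0,0,0,0,0,0,0,0,0,0])

```text
t: 72.7
tool_pos: [0.5362, -0.0217, 0.1276]
eef_rot: [[-0.058, 0.997, -0.057], [0.998, 0.059, 0.011], [0.014, -0.057, -0.998]]
ft_force: [-0.5, -0.8, -0.3]
finger_gap: 1.001
```

```bash
sed -i "s/z=o\['tool_pos'\]\[2\]+dz/z=o['tool_pos'][2]+dz if dz>0 else -dz/" held.py; python3 held.py 19 -.086; python3 plan.py .538 -.0206 .068 0 8 10; python3 look.py 20
```

```text
box 241 189 91 94 centre [ 0.5392 -0.0203] rel tcp [0.003  0.0014] t 72.7
at [ 0.5362 -0.0217  0.1276] yaw 3.4 F [ 0.6  0.3 -0.1] gap 1.0 t 72.8
[0.0, 0.0, 0.3, 0.1, 0.0, 0.0, 0.7, 0.4, 0.0, 0.0, 1.0, 0.5, 0.0, 0.0, 1.1, 0.6, 0.0, 0.0, 1.1, 0.6, 0.0, 0.0, 1.0, 0.5, 0.0, 0.0, 0.7, 0.4, 0.0, 0.0, 0.3, 0.1, 0.0, 0.0, 0.0, 0.0, 0.0, 0.0, 0.0, 0.0]
wrist [([0.5387, -0.0371], 0.0352)]
side [([0.5994, 0.3001], 0.0239), ([0.449, -0.2319], 0.0267)]
scene [([0.4522, -0.3295], 0.0268), ([0.4582, -0.2563], 0.0263), ([0.5033, 0.0282], 0.0251)]
```

move_arm(deltas=[0,0.6,0.4,1.5,0.1,0,1.2,1.5,0,0,1.6,0,0,0,1.4,0,0,0,0.8,0,0,0,0.3,0,0,0,0,0,0,0,0,0,0,0,0,0,0,0,0,0])

```text
t: 73.9
tool_pos: [0.5397, -0.0194, 0.0662]
eef_rot: [[0.002, 0.998, -0.057], [1.0, -0.002, 0.011], [0.01, -0.057, -0.998]]
ft_force: [0.1, -0.7, 0.2]
finger_gap: 1.002
```

move_arm(deltas=[0,0,0,0,0,0,0,0,0,0,0,0,0,0,0,0,0,0,0,0,0,0,0,0,0,0,0,0,0,0,0,0,0,0,0,0,0,0,0,0], jaw=1)

```text
t: 74.9
tool_pos: [0.5407, -0.0195, 0.0683]
eef_rot: [[0.002, 0.999, -0.053], [1.0, -0.002, 0.01], [0.01, -0.053, -0.999]]
ft_force: [-0.8, 0.4, 0.3]
finger_gap: 0.559
```

move_arm(deltas=[0,0,-0.3,0,0,0,-0.7,0,0,0,-1,0,0,0,-1,0,0,0,-0.5,0,0,0,0,0,0,0,0,0,0,0,0,0,0,0,0,0,0,0,0,0])

```text
t: 75.9
tool_pos: [0.5425, -0.0199, 0.1061]
eef_rot: [[0.002, 0.999, -0.054], [1.0, -0.002, 0.01], [0.01, -0.054, -0.998]]
ft_force: [0.3, -0.2, -0.4]
finger_gap: 0.566
```

```bash
python3 plan.py .557 -.327 .105 0 18 20; python3 held.py 21 .018
```

```text
at [ 0.5425 -0.0199  0.1061] yaw -0.1 F [ 0.3 -0.2 -0.4] gap 0.566 t 75.9
[-0.3, 0.0, 0.0, -0.0, -0.8, 0.0, 0.0, -0.0, -1.2, 0.1, 0.0, -0.0, -1.6, 0.1, 0.0, -0.0, -1.9, 0.1, 0.0, -0.0, -2.2, 0.1, 0.0, -0.0, -2.4, 0.1, 0.0, -0.0, -2.5, 0.1, 0.0, -0.0, -2.5, 0.1, 0.0, -0.0, -2.5, 0.1, 0.0, -0.0, -2.5, 0.1, 0.0, -0.0, -2.4, 0.1, 0.0, -0.0, -2.2, 0.1, 0.0, -0.0, -1.9, 0.1, 0.0, -0.0, -1.6, 0.1, 0.0, -0.0, -1.2, 0.1, 0.0, -0.0, -0.8, 0.0, 0.0, -0.0, -0.3, 0.0, 0.0, -0.0, 0.0, 0.0, 0.0, 0.0, 0.0, 0.0, 0.0, 0.0]
box 214 219 125 133 centre [ 0.5435 -0.0207] rel tcp [ 0.0009 -0.0008] t 75.9
```

move_arm(deltas=[-0.3,0,0,0,-0.8,0,0,0,-1.2,0.1,0,0,-1.6,0.1,0,0,-1.9,0.1,0,0,-2.2,0.1,0,0,-2.3,0.1,0,0,-2.4,0.1,0,0,-2.4,0.1,0,0,-2.4,0.1,0,0])

```text
t: 76.95
tool_pos: [0.5491, -0.209, 0.1032]
eef_rot: [[0.002, 0.999, -0.055], [1.0, -0.002, 0.009], [0.009, -0.055, -0.998]]
ft_force: [-0.3, -0.1, -1.0]
finger_gap: 0.563
```

move_arm(deltas=[-2.3,0.1,0,0,-2.1,0.1,0,0,-2,0.1,0,0,-1.7,0.1,0,0,-1.3,0,0,0,-1,0,0,0,-0.6,0,0,0,-0.2,0,0,0,0,0,0,0,0,0,0,0])

```text
t: 77.95
tool_pos: [0.5489, -0.3368, 0.1007]
eef_rot: [[0.01, 0.998, -0.057], [1.0, -0.01, 0.009], [0.008, -0.057, -0.998]]
ft_force: [0.6, 0.4, -0.9]
finger_gap: 0.562
```

```bash
python3 plan.py .557 -.326 .02 0 8 10
```

```text
at [ 0.5489 -0.3368  0.1007] yaw -0.6 F [ 0.6  0.4 -0.9] gap 0.562 t 78.0
[0.0, 0.0, 0.3, -0.0, 0.1, 0.1, 0.9, -0.1, 0.2, 0.1, 1.3, -0.1, 0.2, 0.1, 1.5, -0.1, 0.2, 0.1, 1.5, -0.1, 0.2, 0.1, 1.3, -0.1, 0.1, 0.1, 0.9, -0.1, 0.0, 0.0, 0.3, -0.0, 0.0, 0.0, 0.0, 0.0, 0.0, 0.0, 0.0, 0.0]
```

move_arm(deltas=[0.4,0.5,0,0,0.5,0.6,0.4,0,0.1,0.1,1.2,0,0,0,1.8,0,0,0,1.9,0,0,0,1.6,0,0,0,0.9,0,0,0,0.4,0,0,0,0,0,0,0,0,0])

```text
t: 78.95
tool_pos: [0.5594, -0.3212, 0.0137]
eef_rot: [[0.005, 0.998, -0.055], [1.0, -0.004, 0.008], [0.008, -0.055, -0.998]]
ft_force: [-0.4, -0.4, -1.3]
finger_gap: 0.563
```

move_arm(deltas=[-0.3,0,0,0,0,0,0.1,0,0,0,0.1,0,0,0,0.1,0,0,0,0,0,0,0,0,0,0,0,0,0,0,0,0,0,0,0,0,0,0,0,0,0])

```text
t: 79.95
tool_pos: [0.5601, -0.325, 0.0133]
eef_rot: [[0.005, 0.999, -0.052], [1.0, -0.005, 0.007], [0.006, -0.052, -0.999]]
ft_force: [-0.6, 0.3, 1.1]
finger_gap: 0.561
```

move_arm(deltas=[0,0,0,0,0,0,0,0,0,0,0,0,0,0,0,0,0,0,-0.5,0,0,0,-1.5,0,0,0,-3,0,0,0,-3,0,0,0,-2,0,0,0,-0.5,0], jaw=-0.4)

```text
t: 80.95
tool_pos: [0.5656, -0.3255, 0.1246]
eef_rot: [[0.005, 0.999, -0.052], [1.0, -0.005, 0.007], [0.007, -0.052, -0.999]]
ft_force: [0.5, -0.3, 0.7]
finger_gap: 0.701
```

```bash
python3 look.py 22; python3 plan.py .597 .285 .14 4 26 30
```

```text
wrist [([0.4536, -0.3245], 0.0311), ([0.5613, -0.3247], 0.0275), ([0.4584, -0.2546], 0.0299)]
side [([0.5992, 0.2999], 0.0238)]
scene [([0.5733, -0.3304], 0.0366), ([0.4529, -0.3288], 0.0265), ([0.4587, -0.2571], 0.0255)]
at [ 0.5644 -0.3249  0.1203] yaw -0.3 F [-0.1 -0.3 -0.5] gap 0.698 t 81.1
[0.3, 0.0, -0.0, -0.0, 0.8, 0.0, -0.0, -0.1, 1.2, 0.1, -0.0, -0.1, 1.6, 0.1, -0.1, -0.1, 2.0, 0.1, -0.1, -0.1, 2.3, 0.1, -0.1, -0.2, 2.6, 0.2, -0.1, -0.2, 2.9, 0.2, -0.1, -0.2, 3.1, 0.2, -0.1, -0.2, 3.3, 0.2, -0.1, -0.2, 3.4, 0.2, -0.1, -0.2, 3.5, 0.3, -0.1, -0.2, 3.5, 0.3, -0.1, -0.2, 3.5, 0.3, -0.1, -0.2, 3.5, 0.3, -0.1, -0.2, 3.4, 0.3, -0.1, -0.2, 3.3, 0.3, -0.1, -0.2, 3.1, 0.3, -0.1, -0.2, 2.9, 0.3, -0.1, -0.2, 2.6, 0.3, -0.1, -0.2, 2.3, 0.3, -0.1, -0.2, 2.0, 0.2, -0.1, -0.1, 1.6, 0.2, -0.1, -0.1, 1.2, 0.1, -0.0, -0.1, 0.8, 0.1, -0.0, -0.1, 0.3, 0.0, -0.0, -0.0, 0.0, 0.0, 0.0, 0.0, 0.0, 0.0, 0.0, 0.0, 0.0, 0.0, 0.0, 0.0, 0.0, 0.0, 0.0, 0.0]
```

move_arm(deltas=[0.3,0,-0.3,0,0.8,0,-0.3,0,1.2,0.1,-0.3,-0.1,1.6,0.1,-0.3,-0.1,2,0.1,-0.2,-0.1,2.3,0.1,-0.2,-0.2,2.6,0.2,-0.1,-0.2,2.9,0.2,0,-0.2,3.1,0.2,0,-0.2,3.2,0.2,0,-0.2], jaw=-0.5)

```text
t: 82.1
tool_pos: [0.5737, -0.1088, 0.1348]
eef_rot: [[-0.018, 0.998, -0.065], [1.0, 0.019, 0.016], [0.017, -0.065, -0.998]]
ft_force: [0.2, 0.8, 0.1]
finger_gap: 0.746
```

move_arm(deltas=[3.3,0.2,0,-0.2,3.3,0.2,0,-0.2,3.3,0.2,0,-0.2,3.3,0.2,0,-0.2,3.2,0.2,0,-0.2,3,0.2,0,-0.2,2.8,0.2,0,-0.2,2.5,0.2,0,-0.2,2.2,0.2,0,-0.2,1.9,0.2,0,-0.2])

```text
t: 83.1
tool_pos: [0.5731, 0.2107, 0.1423]
eef_rot: [[-0.071, 0.995, -0.064], [0.997, 0.072, 0.019], [0.024, -0.062, -0.998]]
ft_force: [-0.2, -0.0, 0.2]
finger_gap: 0.757
```

```bash
python3 plan.py .6 .283 .14 4 8 10
```

```text
at [0.5731 0.2107 0.1423] yaw 4.1 F [-0.2 -0.   0.2] gap 0.757 t 83.1
[0.3, 0.1, 0.0, 0.0, 0.8, 0.4, 0.0, 0.0, 1.1, 0.5, 0.0, 0.0, 1.3, 0.6, 0.0, 0.0, 1.3, 0.6, 0.0, 0.0, 1.1, 0.5, 0.0, 0.0, 0.8, 0.4, 0.0, 0.0, 0.3, 0.1, 0.0, 0.0, 0.0, 0.0, 0.0, 0.0, 0.0, 0.0, 0.0, 0.0]
```

move_arm(deltas=[0.8,0.4,0,0,1.1,0.5,0,0,1.2,0.5,0,0.2,1.2,0.5,0,0.2,1.1,0.5,0,0.2,0.8,0.4,0,0,0.5,0.2,0,0,0.2,0.1,0,0,0,0,0,0,0,0,0,0])

```text
t: 84.1
tool_pos: [0.5994, 0.2903, 0.1418]
eef_rot: [[-0.062, 0.996, -0.064], [0.998, 0.064, 0.019], [0.023, -0.063, -0.998]]
ft_force: [-0.5, -0.4, -0.6]
finger_gap: 0.749
```

```bash
python3 held.py 23 -.042; python3 plan.py .606 .296 .14 3.8 8 10; python3 - <<'E'
from h import *
print(np.round(sensors.get_obs()['eef_rot'],3).tolist())
E
```

```text
box 256 170 69 72 centre [0.602  0.2971] rel tcp [0.0026 0.0068] t 84.1
at [0.5994 0.2903 0.1417] yaw 3.6 F [ 0.3 -0.5 -0.3] gap 0.753 t 84.2
[0.0, 0.0, 0.0, -0.0, 0.1, 0.1, 0.0, -0.0, 0.1, 0.1, 0.0, -0.0, 0.1, 0.1, 0.0, -0.0, 0.1, 0.1, 0.0, -0.0, 0.1, 0.1, 0.0, -0.0, 0.1, 0.1, 0.0, -0.0, 0.0, 0.0, 0.0, -0.0, 0.0, 0.0, 0.0, 0.0, 0.0, 0.0, 0.0, 0.0]
[[-0.062, 0.996, -0.064], [0.998, 0.063, 0.019], [0.023, -0.063, -0.998]]
```

move_arm(deltas=[0.2,0.4,0,-0.2,0.2,0.3,0,0,0,0,1,0,0,0,2,0,0,0,2.5,0,0,0,2,0,0,0,1,0,0,0,0.3,0,0,0,0,0,0,0,0,0])

```text
t: 85.15
tool_pos: [0.6013, 0.2957, 0.0494]
eef_rot: [[-0.064, 0.996, -0.063], [0.998, 0.066, 0.019], [0.023, -0.062, -0.998]]
ft_force: [-0.3, 0.7, 0.5]
finger_gap: 0.75
```

```bash
python3 plan.py .599 .297 .024 3.8 8 10
```

```text
at [0.6013 0.2957 0.0494] yaw 3.8 F [-0.3  0.7  0.5] gap 0.75 t 85.2
[0.0, -0.0, 0.1, -0.0, 0.0, -0.0, 0.3, -0.0, 0.0, -0.0, 0.4, -0.0, 0.0, -0.0, 0.5, -0.0, 0.0, -0.0, 0.5, -0.0, 0.0, -0.0, 0.4, -0.0, 0.0, -0.0, 0.3, -0.0, 0.0, -0.0, 0.1, -0.0, 0.0, 0.0, 0.0, 0.0, 0.0, 0.0, 0.0, 0.0]
```

move_arm(deltas=[0.1,0,0.3,0,0,0,0.7,0,0,0,0.8,0,0,0,0.5,0,0,0,0.2,0,0,0,0,0,0,0,0,0,0,0,0,0,0,0,0,0,0,0,0,0])

```text
t: 86.15
tool_pos: [0.6013, 0.298, 0.026]
eef_rot: [[-0.064, 0.996, -0.058], [0.998, 0.066, 0.021], [0.025, -0.056, -0.998]]
ft_force: [-0.7, -0.0, 0.2]
finger_gap: 0.753
```

move_arm(deltas=[0,0,0,0,0,0,0,0,0,0,0,0,0,0,0,0,0,0,0,0,0,0,0,0,0,0,0,0,0,0,0,0,0,0,0,0,0,0,0,0], jaw=1)

```text
t: 87.15
tool_pos: [0.6019, 0.2982, 0.027]
eef_rot: [[-0.064, 0.996, -0.056], [0.998, 0.066, 0.022], [0.025, -0.055, -0.998]]
ft_force: [0.4, 0.0, -0.5]
finger_gap: 0.556
```

move_arm(deltas=[0,0,-0.5,0,0,-0.1,-1,0,0,-0.1,-1.5,0,0.1,-0.1,-2,0,0,-0.1,-2,0,0,0,-1.8,0,0,0,-1,0,0,0,-0.5,0,0,0,0,0,0,0,0,0])

```text
t: 88.15
tool_pos: [0.6035, 0.2964, 0.1399]
eef_rot: [[-0.064, 0.996, -0.054], [0.998, 0.066, 0.022], [0.026, -0.053, -0.998]]
ft_force: [-0.3, 0.0, -2.0]
finger_gap: 0.553
```

```bash
python3 held.py 24 .015; python3 plan.py .538 -.0216 .135 0 18 20
```

```text
box 217 220 120 128 centre [0.6043 0.2951] rel tcp [ 0.0008 -0.0013] t 88.15
at [0.6034 0.2964 0.1397] yaw 3.8 F [-0.1  0.5 -1.5] gap 0.558 t 88.2
[-0.3, -0.1, 0.0, 0.0, -0.8, -0.2, 0.0, 0.1, -1.2, -0.3, 0.0, 0.2, -1.6, -0.4, 0.0, 0.2, -2.0, -0.5, 0.0, 0.2, -2.2, -0.6, 0.0, 0.3, -2.4, -0.6, 0.0, 0.3, -2.5, -0.6, 0.0, 0.3, -2.6, -0.6, 0.0, 0.3, -2.6, -0.6, 0.0, 0.3, -2.6, -0.6, 0.0, 0.3, -2.4, -0.6, 0.0, 0.3, -2.2, -0.5, 0.0, 0.3, -2.0, -0.4, 0.0, 0.2, -1.7, -0.4, 0.0, 0.2, -1.3, -0.3, 0.0, 0.2, -0.8, -0.2, 0.0, 0.1, -0.3, -0.1, 0.0, 0.0, 0.0, 0.0, 0.0, 0.0, 0.0, 0.0, 0.0, 0.0]
```

move_arm(deltas=[-0.3,-0.1,0,0,-0.8,-0.2,0,0.1,-1.2,-0.3,0,0.2,-1.6,-0.4,0,0.2,-2,-0.5,0,0.2,-2.2,-0.6,0,0.3,-2.4,-0.6,0,0.3,-2.5,-0.6,0,0.3,-2.5,-0.6,0,0.3,-2.5,-0.6,0,0.3])

```text
t: 89.2
tool_pos: [0.5609, 0.1027, 0.1313]
eef_rot: [[-0.025, 0.998, -0.065], [1.0, 0.026, 0.018], [0.019, -0.064, -0.998]]
ft_force: [0.3, -0.3, -0.4]
finger_gap: 0.553
```

move_arm(deltas=[-2.4,-0.6,0,0.3,-2.2,-0.5,0,0.3,-2,-0.5,0,0.3,-1.7,-0.4,0,0.2,-1.4,-0.4,0,0.2,-1,-0.2,0,0.1,-0.6,-0.1,0,0,-0.2,0,0,0,0,0,0,0,0,0,0,0])

```text
t: 90.2
tool_pos: [0.529, -0.0255, 0.1292]
eef_rot: [[0.01, 0.998, -0.067], [1.0, -0.009, 0.017], [0.016, -0.067, -0.998]]
ft_force: [-0.3, 0.1, -0.9]
finger_gap: 0.556
```

```bash
python3 held.py 25 .015; python3 plan.py .538 -.021 .075 0 8 10; python3 - <<'E'
from h import *
print(np.round(sensors.get_obs()['eef_rot'],3).tolist())
E
```

```text
box 216 220 121 128 centre [ 0.5299 -0.0269] rel tcp [ 0.0009 -0.0014] t 90.2
at [ 0.5291 -0.0254  0.1292] yaw -0.5 F [-0.3  0.5 -1.5] gap 0.556 t 90.2
[0.0, 0.0, 0.2, -0.0, 0.1, 0.1, 0.6, -0.1, 0.1, 0.1, 0.9, -0.1, 0.1, 0.2, 1.0, -0.1, 0.1, 0.2, 1.0, -0.1, 0.1, 0.1, 0.9, -0.1, 0.1, 0.1, 0.6, -0.1, 0.0, 0.0, 0.2, -0.0, 0.0, 0.0, 0.0, 0.0, 0.0, 0.0, 0.0, 0.0]
[[0.01, 0.998, -0.067], [1.0, -0.008, 0.017], [0.016, -0.067, -0.998]]
```

move_arm(deltas=[0.2,0.5,0,0,0.3,0.7,0,-0.3,0,0.1,0.5,-0.2,0,0,1,0,0,0,1.5,0,0,0,1.1,0,0,0,0.6,0,0,0,0.3,0,0,0,0,0,0,0,0,0])

```text
t: 91.25
tool_pos: [0.5386, -0.0174, 0.0715]
eef_rot: [[-0.002, 0.997, -0.071], [1.0, 0.004, 0.017], [0.018, -0.071, -0.997]]
ft_force: [-0.2, 1.0, -0.7]
finger_gap: 0.553
```

move_arm(deltas=[-0.2,0,-0.1,0,-0.1,0,0.1,0,0,0,0.1,0,0,0,0.1,0,0,0,0.1,0,0,0,0.1,0,0,0,0,0,0,0,0,0,0,0,0,0,0,0,0,0])

```text
t: 92.25
tool_pos: [0.54, -0.021, 0.0712]
eef_rot: [[-0.002, 0.998, -0.065], [1.0, 0.003, 0.017], [0.017, -0.065, -0.998]]
ft_force: [-0.4, 0.7, 1.2]
finger_gap: 0.554
```

move_arm(deltas=[0,0,0,0,0,0,0,0,0,0,0,0,0,0,0,0,0,0,0,0,0,0,-0.5,0,0,0,-1.5,0,0,0,-2,0,0,0,-1.5,0,0,0,-0.5,0], jaw=-1)

```text
t: 93.25
tool_pos: [0.5441, -0.0219, 0.1352]
eef_rot: [[-0.002, 0.998, -0.066], [1.0, 0.004, 0.017], [0.017, -0.066, -0.998]]
ft_force: [-0.4, 0.0, 0.3]
finger_gap: 0.997
```

move_arm(deltas=[0,0,0,0,0,0,0,0,0,0,0,0,0,0,0,0,0,0,0,0,0,0,0,0,0,0,0,0,0,0,0,0,0,0,0,0,0,0,0,0])

```text
t: 94.25
tool_pos: [0.5434, -0.0218, 0.1335]
eef_rot: [[-0.002, 0.998, -0.068], [1.0, 0.004, 0.017], [0.017, -0.068, -0.998]]
ft_force: [0.1, -0.2, -0.3]
finger_gap: 1.001
```

```bash
python3 held.py 26 -.086; python3 look.py 27
```

```text
box 233 191 88 91 centre [ 0.5404 -0.0223] rel tcp [-0.0029 -0.0005] t 94.25
wrist [([0.5386, -0.0392], 0.035)]
side [([0.4505, -0.2319], 0.026)]
scene [([0.5726, -0.3336], 0.036), ([0.4527, -0.3283], 0.0269), ([0.4574, -0.2573], 0.0268), ([0.5123, 0.0139], 0.0375)]
```

move_arm(deltas=[0,0,0,0,0,0,0,0,0,0,0,0,0,0,0,0,0,0,0,0,0,0,0,0,0,0,0,0,0,0,0,0,0,0,0,0,0,0,0,0])

```text
t: 95.45
tool_pos: [0.5435, -0.0219, 0.1338]
eef_rot: [[-0.002, 0.998, -0.068], [1.0, 0.004, 0.017], [0.017, -0.068, -0.998]]
ft_force: [1.3, 0.1, 0.7]
finger_gap: 0.999
```

move_arm(deltas=[0,0,0.4,0,0,0,1.2,0,0,0,1.6,0,0,0,1.5,0,0,0,0.9,0,0,0,0.3,0,0,0,0,0,0,0,0,0,0,0,0,0,0,0,0,0])

```text
t: 96.45
tool_pos: [0.5382, -0.0207, 0.0681]
eef_rot: [[-0.002, 0.998, -0.07], [1.0, 0.004, 0.017], [0.018, -0.07, -0.997]]
ft_force: [-0.2, 0.5, -0.1]
finger_gap: 1.0
```

move_arm(deltas=[0,0,0,0,0,0,0,0,0,0,0,0,0,0,0,0,0,0,0,0,0,0,0,0,0,0,0,0,0,0,0,0,0,0,0,0,0,0,0,0], jaw=1)

```text
t: 97.45
tool_pos: [0.5392, -0.0208, 0.0701]
eef_rot: [[-0.002, 0.998, -0.067], [1.0, 0.003, 0.017], [0.017, -0.067, -0.998]]
ft_force: [0.1, 0.0, 0.1]
finger_gap: 0.553
```

move_arm(deltas=[0,0,-0.3,0,0,0,-0.7,0,0,0,-1,0,0,0,-1,0,0,0,-0.5,0,0,0,0,0,0,0,0,0,0,0,0,0,0,0,0,0,0,0,0,0])

```text
t: 98.45
tool_pos: [0.5416, -0.0214, 0.1081]
eef_rot: [[-0.002, 0.998, -0.067], [1.0, 0.003, 0.017], [0.017, -0.067, -0.998]]
ft_force: [-0.2, 0.8, -1.3]
finger_gap: 0.556
```

```bash
python3 held.py 28 .018; python3 plan.py .562 -.2535 .105 0 18 20
```

```text
box 216 220 121 131 centre [ 0.5428 -0.0216] rel tcp [ 0.0012 -0.0002] t 98.45
at [ 0.5416 -0.0215  0.108 ] yaw 0.2 F [-0.1  0.1 -1.1] gap 0.557 t 98.5
[-0.2, 0.0, 0.0, 0.0, -0.6, 0.0, 0.0, 0.0, -0.9, 0.1, 0.0, 0.0, -1.2, 0.1, 0.0, 0.0, -1.4, 0.1, 0.0, 0.0, -1.6, 0.1, 0.0, 0.0, -1.8, 0.2, 0.0, 0.0, -1.9, 0.2, 0.0, 0.0, -1.9, 0.2, 0.0, 0.0, -1.9, 0.2, 0.0, 0.0, -1.9, 0.2, 0.0, 0.0, -1.8, 0.2, 0.0, 0.0, -1.6, 0.1, 0.0, 0.0, -1.4, 0.1, 0.0, 0.0, -1.2, 0.1, 0.0, 0.0, -0.9, 0.1, 0.0, 0.0, -0.6, 0.1, 0.0, 0.0, -0.2, 0.0, 0.0, 0.0, 0.0, 0.0, 0.0, 0.0, 0.0, 0.0, 0.0, 0.0]
```

move_arm(deltas=[-0.2,0,0,0,-0.6,0,0,0,-0.9,0,0,0,-1.2,0.1,0,0,-1.4,0.1,0,0,-1.6,0.1,0,0,-1.7,0.2,0,0,-1.8,0.2,0,0,-1.8,0.2,0,0,-1.8,0.2,0,0])

```text
t: 99.5
tool_pos: [0.5526, -0.1631, 0.1043]
eef_rot: [[-0.002, 0.998, -0.068], [1.0, 0.003, 0.016], [0.016, -0.068, -0.998]]
ft_force: [-0.1, -0.3, -0.8]
finger_gap: 0.555
```

move_arm(deltas=[-1.8,0.2,0,0,-1.7,0.2,0,0,-1.5,0.2,0,0,-1.3,0.2,0,0,-1,0.2,0,0,-0.7,0.1,0,0,-0.4,0.1,0,0,-0.2,0,0,0,0,0,0,0,0,0,0,0])

```text
t: 100.5
tool_pos: [0.5644, -0.2603, 0.101]
eef_rot: [[0.002, 0.998, -0.069], [1.0, -0.001, 0.017], [0.017, -0.069, -0.997]]
ft_force: [-0.4, -0.6, -2.1]
finger_gap: 0.556
```

```bash
python3 plan.py .559 -.2535 .018 0 8 10
```

```text
at [ 0.5644 -0.2603  0.101 ] yaw -0.1 F [-0.4 -0.6 -2.1] gap 0.556 t 100.5
[0.0, -0.0, 0.4, -0.0, 0.1, -0.1, 0.9, -0.0, 0.1, -0.1, 1.3, -0.0, 0.1, -0.1, 1.5, -0.0, 0.1, -0.1, 1.5, -0.0, 0.1, -0.1, 1.3, -0.0, 0.1, -0.1, 0.9, -0.0, 0.0, -0.0, 0.4, -0.0, 0.0, 0.0, 0.0, 0.0, 0.0, 0.0, 0.0, 0.0]
```

move_arm(deltas=[0.3,0,0,0,0.2,0,0.4,0,0,0,1.2,0,0,0,1.7,0,0,0,1.9,0,0,0,1.6,0,0,0,0.9,0,0,0,0.3,0,0,0,0,0,0,0,0,0])

```text
t: 101.5
tool_pos: [0.5585, -0.2506, 0.0157]
eef_rot: [[-0.001, 0.998, -0.069], [1.0, 0.002, 0.017], [0.017, -0.069, -0.997]]
ft_force: [-0.2, 0.0, -1.5]
finger_gap: 0.551
```

move_arm(deltas=[0,0,0.1,0,0,0,0.1,0,0,0,0.1,0,0,0,0.1,0,0,0,0,0,0,0,0,0,0,0,0,0,0,0,0,0,0,0,0,0,0,0,0,0])

```text
t: 102.5
tool_pos: [0.5596, -0.2512, 0.0152]
eef_rot: [[-0.001, 0.998, -0.065], [1.0, 0.002, 0.015], [0.015, -0.065, -0.998]]
ft_force: [-1.4, 0.0, 0.1]
finger_gap: 0.559
```

Contact at the expected height. I'll release and rise, then check the tray.

move_arm(deltas=[0,0,0,0,0,0,0,0,0,0,0,0,0,0,0,0,0,0,-0.5,0,0,0,-1.5,0,0,0,-3,0,0,0,-3,0,0,0,-2,0,0,0,-0.5,0], jaw=-0.4)

```text
t: 103.5
tool_pos: [0.5666, -0.2528, 0.1266]
eef_rot: [[-0.001, 0.998, -0.065], [1.0, 0.002, 0.015], [0.015, -0.065, -0.998]]
ft_force: [-0.7, 0.4, 0.4]
finger_gap: 0.701
```

```bash
python3 look.py 29; python3 plan.py .668 -.105 .13 0 8 10; python3 - <<'E'
from h import *
im,w=load('wrist29.png'); hs=cv2.cvtColor(im,40)
m=cv2.inRange(hs,(0,150,50),(6,255,255))|cv2.inRange(hs,(174,150,50),(180,255,255)); n,l,s,c=cv2.connectedComponentsWithStats(m)
print([(s[i].tolist(),c[i].round(1).tolist()) for i in range(1,n) if s[i][4]>40])
im,w=load('scene29.png'); hs=cv2.cvtColor(im,40)
m=cv2.inRange(hs,(0,150,50),(6,255,255))|cv2.inRange(hs,(174,150,50),(180,255,255)); n,l,s,c=cv2.connectedComponentsWithStats(m)
print('predicted knob',proj(w,[.6615,-.1034,.081]),[(c[i].round(1).tolist(),unproj(w,c[i],.081).round(4).tolist()) for i in range(1,n) if s[i][4]>20])
E
```

```text
wrist [([0.5625, -0.3217], 0.0309), ([0.4516, -0.319], 0.0328), ([0.5611, -0.2521], 0.0275), ([0.4579, -0.2511], 0.0311)]
side [([0.4491, -0.2313], 0.0245)]
scene [([0.5725, -0.3334], 0.0362), ([0.5621, -0.2558], 0.026), ([0.4522, -0.3295], 0.0268), ([0.4578, -0.2566], 0.0261)]
at [ 0.5653 -0.2522  0.1225] yaw 0.1 F [ 0.3  0.1 -1. ] gap 0.701 t 103.7
[0.6, 0.4, -0.0, 0.0, 1.7, 1.2, -0.1, 0.0, 2.4, 1.6, -0.1, 0.0, 2.7, 1.9, -0.1, 0.0, 2.7, 1.9, -0.1, 0.0, 2.4, 1.6, -0.1, 0.0, 1.7, 1.2, -0.1, 0.0, 0.6, 0.4, -0.0, 0.0, 0.0, 0.0, 0.0, 0.0, 0.0, 0.0, 0.0, 0.0]
[]
predicted knob [282.40629222 252.40609159] [([344.5, 164.5], [0.5763, 0.4121, 0.081]), ([265.9, 177.5], [0.3968, 0.1741, 0.081]), ([283.0, 252.9], [0.6642, -0.104, 0.081]), ([371.5, 310.6], [0.9645, -0.1459, 0.081]), ([310.0, 395.8], [0.9639, -0.433, 0.081])]
```

move_arm(deltas=[0.6,0.4,-0.2,0,1.6,1.1,-0.2,0,2.2,1.5,-0.2,0,2.5,1.8,-0.1,0,2.5,1.8,-0.1,0,2.2,1.5,-0.1,0,1.5,1,0,0,0.6,0.4,0,0,0,0,0,0,0,0,0,0])

```text
t: 104.65
tool_pos: [0.6587, -0.1067, 0.1112]
eef_rot: [[0.002, 0.996, -0.093], [1.0, 0.001, 0.024], [0.024, -0.093, -0.995]]
ft_force: [0.2, 0.2, -0.2]
finger_gap: 0.697
```

```bash
cat > knob.py <<'E'
from h import *
o=sensors.get_obs(); save('wrist','k%d.png'%(o['t']*100)); im,w=load('k%d.png'%(o['t']*100)); hs=cv2.cvtColor(im,40)
m=cv2.inRange(hs,(0,130,40),(7,255,255))|cv2.inRange(hs,(173,130,40),(180,255,255)); n,l,s,c=cv2.connectedComponentsWithStats(m)
print('tool',o['tool_pos'],np.round(o['eef_rot'],3).tolist())
print([(s[i].tolist(),c[i].round(1).tolist(),unproj(w,c[i],.083).round(4).tolist()) for i in range(1,n) if s[i][4]>40]); print(proj(w,[.6615,-.1034,.093]),proj(w,[.6615,-.1034,.067]))
E
python3 knob.py
```

```text
tool [ 0.65870756 -0.10671716  0.11121859] [[0.002, 0.996, -0.093], [1.0, 0.001, 0.024], [0.024, -0.093, -0.995]]
[([270, 227, 33, 41, 1029], [286.5, 246.6], [0.6618, -0.1034, 0.083])]
[284.51907906 253.53898186] [287.8345067  236.81735106]
```

move_arm(deltas=[0.2,0.6,0,0,0,0,0,0,0,0,0.8,0,0,0,1.1,0,0,0,0.9,0,0,0,0.4,0,0,0,0,0,0,0,0,0,0,0,0,0,0,0,0,0])

```text
t: 105.7
tool_pos: [0.6603, -0.1074, 0.0759]
eef_rot: [[0.007, 0.996, -0.094], [1.0, -0.004, 0.024], [0.024, -0.094, -0.995]]
ft_force: [0.5, -0.3, -0.6]
finger_gap: 0.698
```

```bash
python3 knob.py
```

```text
tool [ 0.66030176 -0.10739849  0.0758873 ] [[0.007, 0.996, -0.094], [1.0, -0.004, 0.024], [0.024, -0.094, -0.995]]
[([256, 248, 42, 53, 1661], [277.3, 273.9], [0.6619, -0.1036, 0.083])]
[273.94844714 284.03312238] [279.60445237 259.20934871]
```

move_arm(deltas=[0.3,0.1,0.1,0,0,0,0.1,0,0,0,0,0,0,0,0,0,0,0,0,0,0,0,0,0,0,0,0,0,0,0,0,0,0,0,0,0,0,0,0,0])

```text
t: 106.75
tool_pos: [0.6618, -0.1041, 0.0749]
eef_rot: [[0.006, 0.996, -0.092], [1.0, -0.004, 0.024], [0.023, -0.092, -0.996]]
ft_force: [-0.4, -0.2, 0.2]
finger_gap: 0.696
```

move_arm(deltas=[0,0,0,0,0,0,0,0,0,0,0,0,0,0,0,0,0,0,0,0,0,0,0,0,0,0,0,0,0,0,0,0,0,0,0,0,0,0,0,0], jaw=1)

```text
t: 107.75
tool_pos: [0.6618, -0.104, 0.0751]
eef_rot: [[0.006, 0.996, -0.091], [1.0, -0.004, 0.024], [0.024, -0.092, -0.996]]
ft_force: [-1.1, 1.2, 0.4]
finger_gap: 0.149
```

Knob gripped; the gap of 0.149 matches the opening grip. I'll swing the cover back.

move_arm(deltas=[-0.17,-0.46,0,2.5,-0.33,-0.93,0,5,-0.33,-0.93,0,5,-0.33,-0.93,0,5,-0.33,-0.93,0,5,-0.33,-0.93,0,5,-0.33,-0.93,0,5,-0.33,-0.93,0,5,-0.17,-0.46,0,2.5,0,0,0,0])

```text
t: 108.75
tool_pos: [0.5812, -0.107, 0.0752]
eef_rot: [[0.665, 0.741, -0.096], [0.745, -0.666, 0.023], [-0.047, -0.086, -0.995]]
ft_force: [-1.6, 0.7, 0.5]
finger_gap: 0.145
```

move_arm(deltas=[-0.25,-0.7,0,4,-0.33,-0.93,0,5,-0.33,-0.93,0,5,-0.33,-0.93,0,5,-0.33,-0.93,0,5,-0.33,-0.93,0,5,-0.33,-0.93,0,5,-0.33,-0.93,0,5,-0.33,-0.93,0,5,-0.17,-0.46,0,2.5])

```text
t: 109.75
tool_pos: [0.5138, -0.0499, 0.0759]
eef_rot: [[0.994, 0.004, -0.105], [0.006, -1.0, 0.014], [-0.105, -0.015, -0.994]]
ft_force: [-2.1, -2.5, -0.1]
finger_gap: 0.148
```

move_arm(deltas=[-0.2,-0.55,0,3,-0.2,-0.55,0,3,-0.13,-0.37,0,2,-0.1,-0.3,0,1,-0.1,-0.3,0,0,-0.1,-0.3,0,0,0,-0.3,0,0,0,-0.3,0,0,0,-0.3,0,0,0,0,0,0])

```text
t: 110.75
tool_pos: [0.5064, -0.031, 0.0756]
eef_rot: [[0.981, -0.159, -0.114], [-0.161, -0.987, -0.013], [-0.11, 0.031, -0.993]]
ft_force: [-1.0, -0.2, -1.4]
finger_gap: 0.142
```

move_arm(deltas=[0,-0.3,0,0,0,-0.3,0,0,0,-0.4,0,0,0,-0.4,0,0,0,-0.4,0,0,0,-0.4,0,0,0,-0.4,0,0,0,-0.4,0,0,0,-0.4,0,0,0,-0.4,0,0])

```text
t: 111.75
tool_pos: [0.5057, -0.0307, 0.0753]
eef_rot: [[0.976, -0.173, -0.134], [-0.185, -0.98, -0.08], [-0.118, 0.103, -0.988]]
ft_force: [-5.9, -17.7, 2.2]
finger_gap: 0.147
```

```bash
python3 knob.py
```

```text
tool [ 0.50570739 -0.03069737  0.07527406] [[0.976, -0.173, -0.134], [-0.185, -0.98, -0.08], [-0.118, 0.103, -0.988]]
[([260, 248, 33, 57, 1633], [276.0, 276.8], [0.5098, -0.0304, 0.083])]
[ 434.24381099 -199.83795667] [ 402.36006975 -165.56984303]
```

move_arm(deltas=[0,0,0,0,0,0,0,0,0,0,0,0,0,0,0,0,0,0,0,0,0,0,0,0,0,0,-0.5,0,0,0,-1.5,0,0,0,-2,0,0,0,-2,0], jaw=-0.4)

```text
t: 112.8
tool_pos: [0.5139, -0.0238, 0.1364]
eef_rot: [[0.976, -0.168, -0.136], [-0.18, -0.981, -0.078], [-0.121, 0.101, -0.988]]
ft_force: [0.0, -0.1, 0.1]
finger_gap: 0.7
```

move_arm(deltas=[0,0,-2,0,0,0,-3,0,0,0,-3,0,0,0,-2,0,0,0,-1,0,0,0,0,0,0,0,0,0,0,0,0,0,0,0,0,0,0,0,0,0])

```text
t: 113.8
tool_pos: [0.5304, -0.014, 0.2611]
eef_rot: [[0.978, -0.169, -0.124], [-0.179, -0.981, -0.078], [-0.109, 0.098, -0.989]]
ft_force: [-0.4, 0.5, 0.1]
finger_gap: 0.704
```

```bash
python3 knob.py; python3 - <<'E'
from h import *
save('scene','sf.png'); a,_=load('sf.png'); save('side','df.png'); b,_=load('df.png'); save('wrist','wf.png'); c,_=load('wf.png')
x=np.hstack([cv2.resize(a[190:345,140:340],(440,340)),cv2.resize(b[150:350,160:400],(360,300))[:300]]) if 0 else None
A=cv2.resize(a[190:345,140:340],(440,341),interpolation=2); B=cv2.resize(b[140:350,160:400],(360,315),interpolation=2); C=cv2.resize(c,(333,250))
im=np.zeros((600,800,3),'uint8'); im[:341,:440]=A; im[:315,440:]=B; im[341:591,:333]=C
cv2.imwrite('pics/cf.png',im)
E
```

```text
tool [ 0.53042974 -0.01398488  0.26105657] [[0.978, -0.169, -0.124], [-0.179, -0.981, -0.078], [-0.109, 0.098, -0.989]]
[([86, 165, 19, 11, 48], [96.2, 169.3], [0.5586, 0.1247, 0.083]), ([103, 174, 8, 17, 43], [107.1, 182.3], [0.5453, 0.1192, 0.083]), ([270, 176, 19, 22, 297], [278.8, 187.1], [0.5096, -0.0307, 0.083])]
[340.15598683 -10.66417149] [331.91748569  -4.26614661]
```

View pics/cf.png

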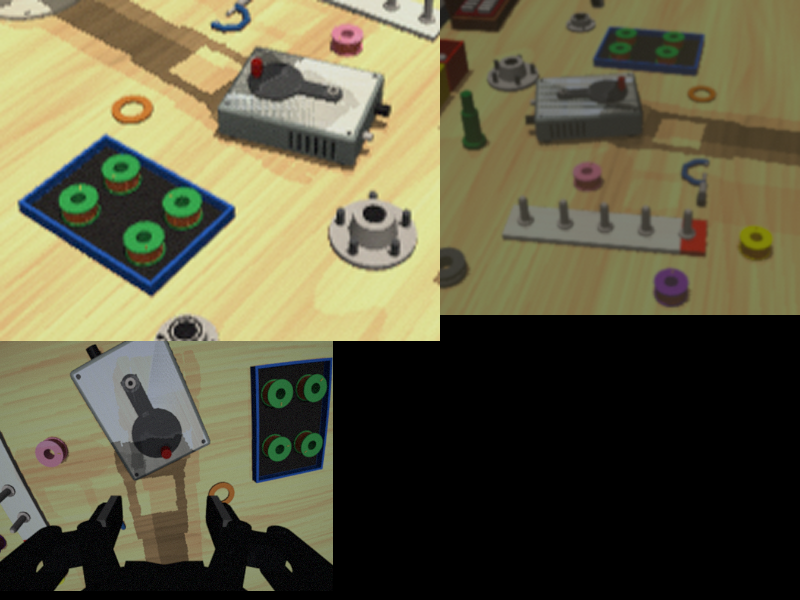

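The rack is empty. Four coils lie flat side by side in the tray, at about (121,168), (78,198), (182,202) and (144,236) in the scene panel. The cover is home over the window, and the look-alikes haven't moved. I'm handing the job in.

```bash
python3 -c "
from station import bot; bot.close_job()"
```

```text
the job is handed in; nothing more can be done
```

The job is done and handed in at about 114 s. All four coils on the rack (1, 3, 4 and 5) are gauged and in the tray, and the dust cover is back home. Spindle 2 was empty, so coil_2's reading is None.

- **Gauging:** I swung the cover about 94° aside. Working from the red end, I laid each coil flat on the glass within about 3 mm of centre, let go for at least 2 s, then moved it to the tray.
- **Knocked coil:** coil_1 was knocked about 4–5 cm along the tray during the run, so I put it back in its slot.
- **Final checks:**
  - The last pictures show four coils flat and apart in the tray, an empty rack and the look-alikes where they were.
  - The cover took about 18 N against its home stop without moving. The knob then measured within about 3 mm of its starting place.
- **Disagreements:**
  - The cameras differed from each other by 3–5 mm, within what I allowed for.
  - The tool's tilt drifted to about 8° by the end, with no visible effect on the placings.

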